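# Dock the thread carrier, release its two catches and hold the gate open

## Task

Push the plywood thread carrier home on its bench dock, swing the hook in until it stops so that the carrier cannot be pulled off, then squeeze the red safety catch well back towards its post, and after it the blue main catch towards its own. Swing the gate open past the half-open detent to a right angle or a little more, and finish while still holding it there, because it is sprung to shut and a colleague needs both hands free to unload the spools. Leave the jar, the ribbon bobbin and the brush where they are.

Things in the scene. Friction and masses are not known exactly. Their poses are not given: they have to be found in the camera images.
- dock: Aluminium bench dock, fixed to the bench, about 144 x 192 mm, with a tower 124 mm high at its left rear that carries the hook. Origin: on the bench, about under the middle of the docked carrier. x points along the slide, away from the robot (the way the carrier is pushed); y to the left; z up.
- carrier (a joint): How far the carrier stands out from its home position, towards the robot, in m: 0 = fully home against the rear stop, 0.06 = the end of the slide. It slides along the dock's x with about 3 to 5 N of friction and stays where it is left.
- carrier_front (a point): Middle of the front face of the carrier's top edge (the gate's top rail, latched), 116 mm above the bench, 10 mm below the carrier's roof. The carrier is a plywood box 156 mm wide (y), 125 mm deep and 112 mm high on the dock; its roof lies 126 mm above the bench. Pushing here along the dock's x pushes the carrier; the rail is 12 mm high and 120 mm wide, with a clear panel set back 3 mm below it. Axes as the dock's.
- hook (a joint): Angle of the flat steel hook on the tower, rad: 0 = swung right out, 0.95 = fully in, where it meets the pin on the carrier's roof. It turns anticlockwise seen from above to lock, takes 0.05 N m, and stays where it is left. It can only go in when the carrier is home: otherwise its lip runs against the pin.
- hook_knob (a point): Centre of the upright round black knob at the free end of the hook, 17 mm in diameter; the point is 34 mm above the roof, and the knob reaches from 17 mm below to 14 mm above it; the steel parts under it are up to 13 mm high above the roof. 65 mm from the hook's pivot.
- hook_pivot (a point): Point on the hook's vertical axis, at the height of the knob's centre.
- safety_catch (a joint): Travel of the red safety catch, m: 0 = its bolt lies in the notch of the main bolt and blocks it, 0.018 = its stop; 0.0105 or more is enough to free the main bolt. It slides along the dock's x (to the rear), needs 3 to 4 N, and stays where it is left.
- safety_tab (a point): Red upright tab of the safety catch, the part that moves: 22 mm wide along the dock's y, 7 mm thick along x; the point is 33 mm above the roof, in the tab's middle, and the tab reaches 11 mm above it. Bolts and guides round its foot are up to 14 mm high above the roof.
- safety_post_top (a point): Fixed dark steel post of the safety catch, same shape and height as the red tab and 37 mm behind it (dock's x, centre to centre) at the start. Tab and post measure 44 mm over their outer faces at the start and 33 mm or less when squeezed far enough (26 mm at the stop); the post does not give, so the gripper belongs where tab and post will meet it at the end, nearer the post.
- safety_post: The same fixed post of the safety catch; origin at its foot on the roof.
- main_catch (a joint): Travel of the blue main catch, m: 0 = its bolt holds the gate's keeper, 0.018 = its stop; 0.0105 or more is enough to free the gate. It slides along the dock's y (to the left), needs 3 to 4 N, stays where it is left, and is blocked until the safety catch has been squeezed back.
- main_tab (a point): Blue upright tab of the main catch, the part that moves: 22 mm wide along the dock's x, 7 mm thick along y; the point is 33 mm above the roof, in the tab's middle, and the tab reaches 11 mm above it.
- main_post_top (a point): Fixed dark steel post of the main catch, same shape and height as the blue tab and 37 mm to its left (dock's y, centre to centre) at the start: 44 mm over the outer faces at the start, 33 mm or less when squeezed far enough (26 mm at the stop).
- main_post: The same fixed post of the main catch; origin at its foot on the roof.
- gate (a joint): Angle of the gate in the carrier's front, rad: 0 = shut, 1.57 = square to the front, 1.9 = its stop. The vertical hinge is at the left; the free right end swings towards the robot and round to the left (clockwise seen from above). A spring shuts it (0.06 N m shut, 0.16 N m wide open); a sprung roller makes a detent between 0.3 and 0.75 that takes up to 3 N at the post to pass, and then keeps the gate from falling back below about 1.2, half open.
- gate_post (a point): The upright round black post on top of the gate's free end, 13 mm in diameter (19 mm head on top); the point is 35 mm above the roof, on the post's axis; the stem is free from 29 mm below this point to 13 mm above it, the head ends 24 mm above it. 136 mm from the hinge axis.
- gate_hinge (a point): Point on the gate's vertical hinge axis, at the height of gate_post.
- jar_orange_lid: Bystander: glass jar with an orange lid, 64 mm in diameter, 72 mm high; origin at its underside.
- ribbon_bobbin: Bystander: white bobbin of dark red ribbon, lying flat, 60 mm in diameter, 26 mm high; origin at its underside.
- felt_brush: Bystander: wooden brush with dark bristles, 41 x 130 x 36 mm; origin at its underside.

How it is judged:
By the outcome, as a careful person would: the job done as asked, in the order asked, and still so for the second after the job is handed in, while the arm keeps its last pose, push and grip.
It also fails if it takes over 72 s, if anything falls off the work surface, if the arm or the gripper's body presses on something with over 40 N, if the wrist force passes 120 N, or if a joint passes its speed limit or range.

## Robot

A 7-joint arm with a two-finger parallel gripper is mounted at the origin on a cart in front of the work surface, level with it; the furniture and walls round the work are solid. World frame = base frame: x ahead of the robot, y to its left, z up, the work surface at z = 0. Lengths are in m, angles in rad, forces in N, time in s.
With the tool pointing down it reaches from about 0.375 to 0.925 m from the base axis. Payload 3.1 kg.
Tool frame: the origin (TCP) lies midway between the tips of the shut fingers; the grasp point (between the pads) lies grip_depth behind it (grip_depth is the distance from the TCP to the grasp point, in m); z points along the fingers, y is the direction in which the jaws open and shut (so a half turn about z gives the same grasp; the last joint's range is limited). The gripper opens to 85 mm and grips with 20 to 120 N. Pads are 22 mm wide; open, the fingers measure 114 mm over their backs; the gripper's body (76 mm by 85 mm) begins 54 mm behind the grasp point. The pads swing forward as they close: fully open they stand 13 mm farther back than shut.
Start: joints at [-1.441, 0.383, 0.044, 1.598, -0.018, 1.161, -0.05], TCP at [0.147, 0.633, 0.192] pointing down, gripper open.
Joint ranges: [-2.61, 2.61], [-0.41, 2.15], [-1.48, 1.57], [0, 2.5], [-1.57, 4.71], [0.05, 1.97], [-2.85, 2.85]. Speed limits (rad/s): [2.79, 2.79, 3.14, 3.14, 3.14, 3.14, 3.14].

## Interface

Orientations are given as a rotation vector (axis times angle).
In Python, from bench import * gives the robot as it stands.
- The arm moves only by the tool arm_command, never from a script. Its argument "deltas" is a list of rows, each a list of 5 numbers: the finger opening in cm, from 0 to 8.54, then the shift along the tool's x, y, z in cm, then the turn about the tool's z in degrees. A call has 1 to 20 rows; each row shifts and turns the pose as measured when the row begins, along the tool's axes as they then stand; what a row does not reach is not made up. A row lasts 1/10 s, in which the tool goes at most 50 mm and 8.59 degrees, less where a joint would pass 70% of its speed; a pose out of reach is approached as far as the arm can. A call is refused whole if a number of a shift passes 5 or a number of a turn 8.59, either way. A call with a gripper value outside its range is refused whole. The fingers move at their own pace and stop on an object; "force" is the grip in N (left out, the last holds). Time passes only in rows, so rows that do not move let the fingers close. It gives the time, the measured TCP pose, the force and the opening at its end, in the units of the state.
- sense(): the state, without advancing time (a new reading comes with each control period).
- capture(name): name is "scene" or "top"; returns a dict with "img" (400x640x3 uint8, red, green, blue), "range_z" (400x640 float32, m along the optical axis (not along the pixel's ray), 0 where there is no reading), "fx", "fy", "cx", "cy" (pixels), "extrinsics" (4x4, takes a point from camera to world coordinates). Camera axes: x right, y down, z forward; pixel columns grow to the right and rows downward; lengths in m; the calibration is good to about 2 mm. A picture is of the moment at which its call begins.
- finish_job(): hands the job in, once; it reports no verdict.
Trained networks look in a picture, given as the dict that the camera call returned (one of the last four; its "shot" number tells which), for a name from the list of things; names that differ only in an ending like _2 or _b are one class to them, and where a whole thing is asked for, a point or a joint stands for the part that bears it (a point fixed in the world has none). Each returns a list of dicts, best first, with "p" (0 to 1); they miss things now and then, are a little off and sometimes report something else, mostly with a low value. They report only what shows in the picture. A call takes as long as a camera call.
- trace(query, picture): "pixels" (400x640 bool, what is visible of it) and "extent" ([left, top, width, height] in pixels, round what is visible of it).
The state is a dict: "time_s": time; "q": joint angles; "joint_vel": joint speeds; "tau": joint torques, N m; "position": TCP position; "eef_rot": TCP orientation; "ft_force": force on the tool from outside, world axes, zero at the start; "wrist_torque": the same for the moment, N m; "grip_width": finger opening in m.
Only numpy, scipy, OpenCV 4.12 (cv2) and the standard library are available. Lean on these libraries where they do the work, as an engineer would, in place of code of your own. Each camera call takes 0.05 s, during which the arm holds its last target. There are 200 camera calls.

## Working session

There is one attempt and no reset: what is moved stays moved. The work goes in short steps, Python scripts to look and compute and a tool call to move; the robot and the scene stay as the last step left them, time stands still between calls to the robot, and variables do not carry over. Pictures are saved under pics/ and viewed, about 8 in all and at most 12, crops included, and the job is handed in when it is done.

Besides the shell and the picture viewer there is one more tool, called after ">>>" as name(argument=value, ...), one argument or row to a line, values as JSON. arm_command: Moves the arm, as the interface text tells. Its arguments: {"type":"object","properties":{"deltas":{"type":"array","items":{"type":"array","items":{"type":"number"}}},"force":{"type":"number"}},"required":["deltas"]}

```bash
ls; mkdir -p pics; cat > h.py <<'E'
from bench import *
import numpy as np, cv2
from scipy.spatial.transform import Rotation as R
def world(c,m):
    v,u=np.nonzero(m&(c["range_z"]>0)); z=c["range_z"][v,u]
    P=np.c_[(u-c["cx"])/c["fx"]*z,(v-c["cy"])/c["fy"]*z,z]
    E=np.array(c["extrinsics"]); return P@E[:3,:3].T+E[:3,3]
def find(n,c):
    r=trace(n,c)
    if not r: print(n,None); return None
    P=world(c,np.array(r[0]["pixels"]))
    if len(P): print(n,round(r[0]["p"],2),r[0]["extent"],len(P),"med",np.median(P,0).round(4),"lo",np.percentile(P,3,axis=0).round(4),"hi",np.percentile(P,97,axis=0).round(4))
    return P
E
python3 - <<'E'
from h import *
s=sense(); print({k:np.round(v,3) for k,v in s.items()}); print(R.from_rotvec(s["eef_rot"]).as_matrix().round(3))
import bench; print(getattr(bench,'grip_depth',None))
for n in ["scene","top"]:
    c=capture(n); cv2.imwrite(f"pics/{n}0.png",c["img"][:,:,::-1]); print(n,np.round(c["extrinsics"],3).tolist(),c["fx"])
    for k in ["dock","carrier","hook_knob","safety_tab","safety_post","main_tab","main_post","gate_post","jar_orange_lid","ribbon_bobbin","felt_brush"]: find(k,c)
E
```

```text
pics
{'time_s': np.float64(0.0), 'q': array([-1.441,  0.384,  0.044,  1.6  , -0.018,  1.161, -0.05 ]), 'joint_vel': array([ 0.002,  0.   , -0.001, -0.001,  0.001, -0.001, -0.   ]), 'tau': array([-0.0000e+00, -4.3346e+01,  1.0240e+00, -2.4951e+01,  1.1000e-02,
        1.1000e-02, -0.0000e+00]), 'position': array([0.147, 0.632, 0.191]), 'eef_rot': array([-0.357, -3.121,  0.004]), 'ft_force': array([ 0.382, -0.17 , -0.702]), 'wrist_torque': array([-0.012,  0.002,  0.024]), 'grip_width': np.float64(0.085)}
[[-0.974  0.226 -0.   ]
 [ 0.226  0.974 -0.003]
 [-0.    -0.003 -1.   ]]
0.0187
scene [[0.809, -0.322, 0.492, 0.021], [-0.588, -0.457, 0.667, -0.502], [0.01, -0.829, -0.559, 0.691], [0.0, 0.0, 0.0, 1.0]] 492.5507740374979
dock 0.89 [265.6, 148.3, 97.5, 122.6] 8069 med [0.4952 0.1631 0.0985] lo [0.4131 0.0899 0.0082] hi [0.6349 0.2809 0.1629]
carrier 0.56 [266.3, 172.3, 75.2, 88.7] 5797 med [0.4796 0.1664 0.123 ] lo [0.4112 0.1084 0.0253] hi [0.5723 0.2733 0.1656]
hook_knob 0.84 [320.4, 148.1, 37.1, 27.2] 278 med [0.6163 0.2713 0.1339] lo [0.5991 0.2177 0.1275] hi [0.6445 0.2883 0.1718]
[... 1740 characters left out ...]
5052 0.1345 0.1271] hi [0.5172 0.151  0.1703]
main_tab 0.56 [308.1, 223.2, 22.0, 18.5] 117 med [0.4587 0.1945 0.1343] lo [0.4422 0.1766 0.1298] hi [0.4706 0.2177 0.1699]
main_post None
gate_post 0.85 [269.4, 212.8, 60.1, 48.8] 539 med [0.4482 0.2313 0.1236] lo [0.4083 0.1728 0.0038] hi [0.5038 0.3027 0.1842]
jar_orange_lid 0.57 [226.3, 168.3, 33.2, 25.8] 591 med [0.5945 0.3888 0.0687] lo [0.5717 0.3649 0.0078] hi [0.624  0.4176 0.0731]
ribbon_bobbin 0.71 [395.3, 232.3, 22.0, 23.7] 493 med [ 0.437  -0.0226  0.025 ] lo [ 0.4097 -0.0493 -0.0015] hi [0.465  0.0043 0.0286]
felt_brush 0.85 [226.1, 197.3, 41.3, 35.3] 677 med [0.5186 0.3863 0.0343] lo [0.4787 0.3381 0.0308] hi [0.5585 0.4334 0.0373]
```

```bash
python3 - <<'E'
from h import *
import json
a=cv2.imread("pics/scene0.png")[130:290,220:420]; b=cv2.imread("pics/top0.png")[130:290,210:410]
cv2.imwrite("pics/v1.png",np.vstack([cv2.resize(x,None,fx=3.7,fy=1.85*2,interpolation=3)[:600] for x in [a]]))
cv2.imwrite("pics/v2.png",cv2.resize(b,None,fx=3.7,fy=3.7,interpolation=3))
for n in ["scene","top"]:
    c=capture(n); P=world(c,c["range_z"]>0)
    E=np.array(c["extrinsics"]); z=c["range_z"]
    u,v=np.meshgrid(range(640),range(400)); X=np.stack([(u-c["cx"])/c["fx"]*z,(v-c["cy"])/c["fy"]*z,z],-1)@E[:3,:3].T+E[:3,3]
    m=(X[...,2]>.150)&(X[...,2]<.2)&(X[...,0]>.38)&(X[...,0]<.68)&(X[...,1]>.05)&(X[...,1]<.35)&(z>0)
    k,l,st,ce=cv2.connectedComponentsWithStats(m.astype(np.uint8))
    for i in range(1,k):
        q=X[l==i]; 
        if len(q)>3: print(n,st[i][:4],len(q),"mean",q.mean(0).round(4),"lo",q.min(0).round(4),"hi",q.max(0).round(4),"col",c["img"][l==i].mean(0).round())
    # roof rectangle
    m=(abs(X[...,2]-.126)<.003)&(X[...,0]>.38)&(X[...,0]<.68)&(X[...,1]>.05)&(X[...,1]<.35)
    print(cv2.minAreaRect(X[m][:,:2].astype(np.float32)), m.sum())
E
```

```text
scene [319 146   8  13] 89 mean [0.605  0.2845 0.163 ] lo [0.597  0.279  0.1502] hi [0.6165 0.2944 0.175 ] col [29. 27. 26.]
scene [363 155   7   8] 23 mean [0.6755 0.2154 0.1535] lo [0.6708 0.2056 0.1507] hi [0.6793 0.2309 0.157 ] col [79. 74. 64.]
scene [283 171  12  19] 190 mean [0.4779 0.2292 0.1603] lo [0.4583 0.2082 0.1502] hi [0.499  0.2547 0.1696] col [43. 56. 73.]
scene [268 187  10  19] 133 mean [0.4142 0.1851 0.1712] lo [0.4071 0.1771 0.1503] hi [0.4256 0.1943 0.1854] col [39. 37. 35.]
scene [307 187   3  14] 41 mean [0.4807 0.163  0.1631] lo [0.4762 0.1574 0.1504] hi [0.4912 0.1766 0.1702] col [158.  38.  29.]
scene [325 187   4  15] 47 mean [0.5105 0.1414 0.1621] lo [0.5053 0.1346 0.1503] hi [0.5184 0.1539 0.1709] col [95. 84. 72.]
((0.5448021292686462, 0.2036578208208084), (0.20173871517181396, 0.20660988986492157), 53.09585952758789) 1943
top [303 136  11   5] 30 mean [0.6749 0.2155 0.1545] lo [0.6696 0.2036 0.1505] hi [0.6793 0.2268 0.1588] col [95. 93. 85.]
top [273 162   9  10] 63 mean [0.6039 0.2845 0.168 ] lo [0.5971 0.2775 0.1501] hi [0.6139 0.2935 0.1757] col [88. 87. 80.]
top [337 202  10   8] 40 mean [0.5116 0.1434 0.1658] lo [0.505  0.1338 0.1519] hi [0.5197 0.1527 0.1714] col [131. 118. 105.]
top [293 213   8  10] 43 mean [0.4879 0.243  0.1652] lo [0.4792 0.2356 0.15  ] hi [0.4974 0.2503 0.1704] col [123. 110.  99.]
top [328 216   9   8] 40 mean [0.4817 0.1649 0.1659] lo [0.4751 0.1565 0.1512] hi [0.4895 0.1737 0.1706] col [209.  90.  81.]
top [307 223   7   9] 38 mean [0.4661 0.2135 0.1658] lo [0.4574 0.2066 0.1508] hi [0.4748 0.2202 0.1731] col [102. 114. 142.]
top [319 246   9   9] 63 mean [0.4145 0.1857 0.1829] lo [0.4062 0.1776 0.1768] hi [0.4232 0.1946 0.1859] col [80. 73. 68.]
((0.5425557494163513, 0.20557203888893127), (0.21095487475395203, 0.19263117015361786), 51.06550979614258) 2894
```

View pics/v1.png

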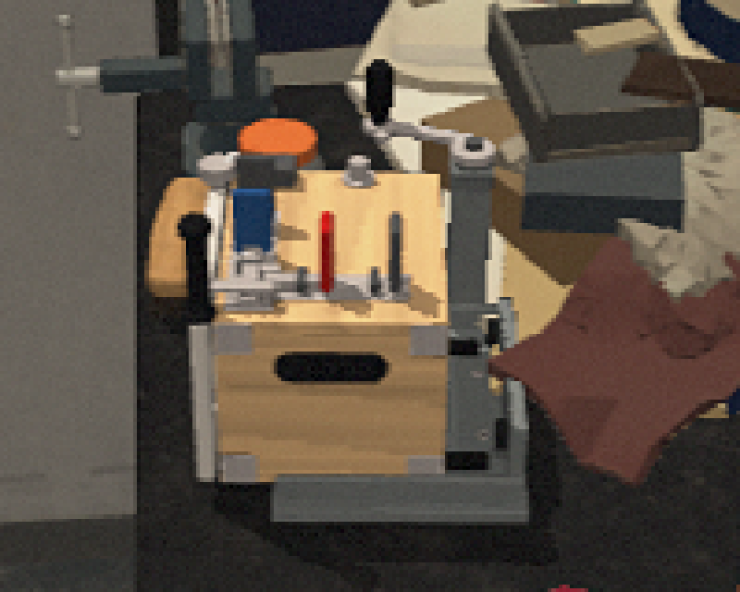

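View pics/v2.png

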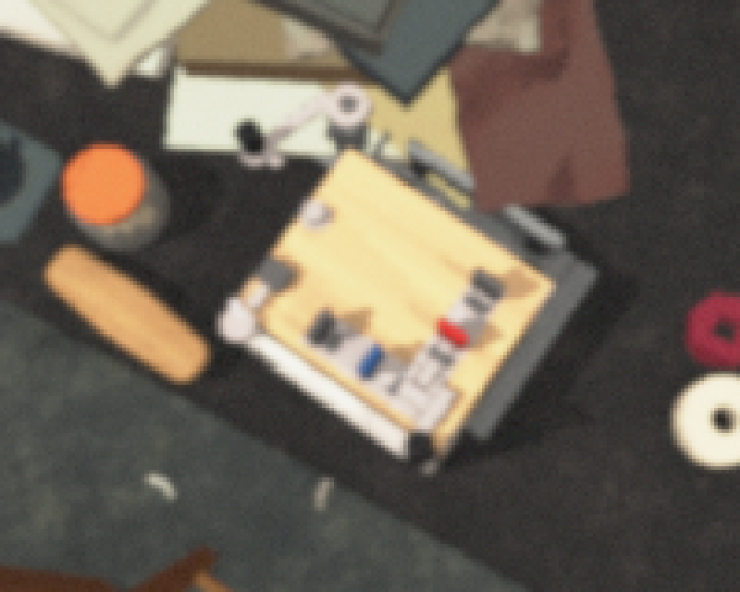

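```bash
cat >> h.py <<'E'
TH=-36.2
def dock(d): a=np.radians(TH); return np.array([[np.cos(a),-np.sin(a)],[np.sin(a),np.cos(a)]])@np.array(d)  # dock->world vector
def todock(w): a=np.radians(TH); return np.array([[np.cos(a),np.sin(a)],[-np.sin(a),np.cos(a)]])@np.array(w)
def plan(p,xdir):
    """cm along tool axes once the tool x points at world angle xdir; turn in deg (tool z down)"""
    s=sense(); M=R.from_rotvec(s["eef_rot"]).as_matrix(); a=np.degrees(np.arctan2(M[1,0],M[0,0]))
    turn=-((xdir-a+180)%360-180); Rn=M@R.from_rotvec([0,0,np.radians(turn)]).as_matrix()
    d=Rn.T@(np.array(p)-s["position"])*100
    print("t",round(s["time_s"],2),"at",s["position"].round(4),"xdir",a.round(2),"turn",turn.round(2),"d_cm",d.round(2),"F",np.round(s["ft_force"],1),"w",round(s["grip_width"],4),"q7",round(s["q"][6],2))
E
python3 - <<'E'
from h import *
plan([.41,.273,.19],143.8)
for n,u,v in (("top",304,158),("scene",348,170)):
    c=capture(n); m=np.zeros((400,640),bool); m[v-4:v+5,u-5:u+6]=1
    P=world(c,m); P=P[(P[:,2]>.128)&(P[:,2]<.16)]; print(n,len(P),P.mean(0).round(4),P.min(0).round(4),P.max(0).round(4))
E
```

```text
t 1.3 at [0.1468 0.6332 0.192 ] xdir 166.95 turn 23.15 d_cm [-42.52 -13.52   0.2 ] F [ 0.2  0.8 -0.4] w 0.0853 q7 -0.05
top 93 [0.633  0.2263 0.1341] [0.6228 0.2143 0.1295] [0.6438 0.238  0.141 ]
scene 86 [0.6332 0.2272 0.1332] [0.6208 0.2145 0.128 ] [0.6482 0.2507 0.1399]
```

>>> arm_command(
  deltas=[
    [0,0,0,0,7.7],
    [0,0,0,0,7.7],
    [0,0,0,0,7.7],
    [0,-4,-1.3,0,0],
    [0,-4,-1.3,0,0],
    [0,-4,-1.3,0,0],
    [0,-4,-1.3,0,0],
    [0,-4,-1.3,0,0],
    [0,-4,-1.3,0,0],
    [0,-4,-1.3,0,0],
    [0,-4,-1.3,0,0],
    [0,-4,-1.3,0,0],
    [0,-4,-1.3,0,0],
    [0,0,0,0,0],
  ],
  force=30,
)

```text
time_s: 2.8
position: [0.3952, 0.2794, 0.1915]
eef_rot: [-0.991, -2.979, -0.013]
ft_force: [0.3, 0.4, 0.2]
grip_width: 0.0001
```

```bash
python3 - <<'E'
from h import *
plan([.413,.271,.112],143.8)
E
```

```text
t 2.8 at [0.3952 0.2794 0.1915] xdir 143.21 turn -0.59 d_cm [-1.97  0.31  7.94] F [0.3 0.4 0.2] w 0.0001 q7 0.26
```

>>> arm_command(
  deltas=[
    [0,0,0.3,2.6,-0.6],
    [0,0,0,2.7,0],
    [0,0,0,2.6,0],
    [0,-2,0,0,0],
    [0,-1,0,0,0],
    [0,-1,0,0,0],
    [0,-0.5,0,0,0],
  ],
)

```text
time_s: 3.5
position: [0.4357, 0.2593, 0.1126]
eef_rot: [-0.976, -2.985, -0.027]
ft_force: [-0.6, 0.2, 0.2]
grip_width: -0.0004
```

```bash
python3 - <<'E'
from h import *
plan([.455,.2405,.113],143.8)
E
```

```text
t 3.5 at [0.4357 0.2593 0.1126] xdir 143.79 turn -0.01 d_cm [-2.67 -0.38 -0.07] F [-0.6  0.2  0.2] w -0.0004 q7 0.43
```

>>> arm_command(
  deltas=[
    [0,-0.5,0,0,0],
    [0,-0.5,0,0,0],
    [0,-0.5,0,0,0],
    [0,-0.5,0,0,0],
    [0,-0.5,0,0,0],
    [0,-0.5,0,0,0],
  ],
)

```text
time_s: 4.1
position: [0.4623, 0.2425, 0.1143]
eef_rot: [-0.974, -2.986, -0.034]
ft_force: [-0.3, 0.1, 0.6]
grip_width: -0.0002
```

```bash
cat >> h.py <<'E'
def comps(c,zl=.150,zh=.2):
    z=c["range_z"];E=np.array(c["extrinsics"]);u,v=np.meshgrid(range(640),range(400))
    X=np.stack([(u-c["cx"])/c["fx"]*z,(v-c["cy"])/c["fy"]*z,z],-1)@E[:3,:3].T+E[:3,3]
    m=(X[...,2]>zl)&(X[...,2]<zh)&(X[...,0]>.35)&(X[...,0]<.66)&(X[...,1]>.05)&(X[...,1]<.42)&(z>0)
    k,l,st,ce=cv2.connectedComponentsWithStats(m.astype(np.uint8))
    for i in range(1,k):
        q=X[l==i]
        if len(q)>8: print(st[i][:4],len(q),"mean",q.mean(0).round(4),"zhi",q[:,2].max().round(3),"col",c["img"][l==i].mean(0).round())
E
python3 - <<'E'
from h import *
plan([.455,.2405,.113],143.8)
for n in ["top","scene"]:
    c=capture(n); comps(c); cv2.imwrite(f"pics/{n}1.png",c["img"][:,:,::-1])
cv2.imwrite("pics/v3.png",cv2.resize(c["img"][130:290,220:420,::-1],None,fx=3.7,fy=3.7,interpolation=3))
E
```

```text
t 4.1 at [0.4623 0.2425 0.1143] xdir 143.89 turn 0.09 d_cm [ 0.47 -0.59  0.12] F [-0.3  0.1  0.6] w -0.0002 q7 0.51
[273 162   9  10] 64 mean [0.6038 0.2845 0.1679] zhi 0.175 col [86. 85. 78.]
[338 202   9   8] 40 mean [0.5116 0.1434 0.1658] zhi 0.171 col [107.  95.  83.]
[329 216   8   8] 32 mean [0.4812 0.1635 0.1664] zhi 0.172 col [152.  74.  70.]
[319 146   8  12] 84 mean [0.605  0.2842 0.1637] zhi 0.175 col [31. 29. 28.]
[274 171  21  20] 331 mean [0.4687 0.2297 0.1655] zhi 0.2 col [46. 53. 62.]
[268 187  10  19] 132 mean [0.4143 0.1851 0.1713] zhi 0.186 col [40. 38. 36.]
[307 187   3  14] 39 mean [0.4809 0.1633 0.1632] zhi 0.17 col [137.  34.  26.]
[325 187   4  14] 47 mean [0.5109 0.1421 0.1616] zhi 0.171 col [89. 77. 65.]
```

View pics/v3.png

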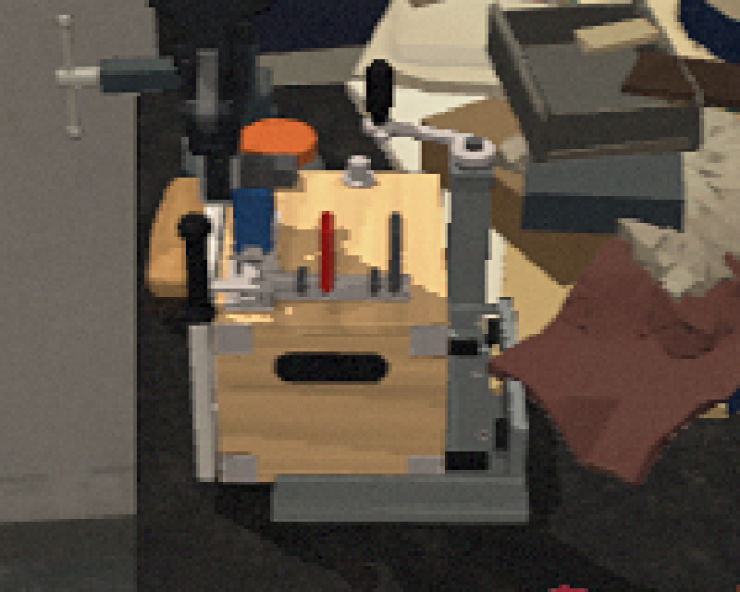

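>>> arm_command(
  deltas=[
    [0,-0.5,0,0.1,0],
    [0,-0.5,0,0.1,0],
  ],
)

```text
time_s: 4.4
position: [0.4684, 0.2384, 0.1122]
eef_rot: [-0.972, -2.982, -0.035]
ft_force: [-2.3, 1.1, 3.1]
grip_width: -0.0002
```

>>> arm_command(
  deltas=[
    [0,-0.6,0,0,0],
    [0,-0.6,0,0,0],
    [0,-0.6,0,0,0],
    [0,-0.6,0,0,0],
  ],
)

```text
time_s: 4.8
position: [0.4862, 0.2256, 0.1116]
eef_rot: [-0.965, -2.978, -0.034]
ft_force: [-3.6, 1.5, 2.9]
grip_width: -0.0
```

>>> arm_command(
  deltas=[
    [0,-0.6,0,0,0],
    [0,-0.6,0,0,0],
    [0,-0.6,0,0,0],
  ],
)

```text
time_s: 5.1
position: [0.4874, 0.2244, 0.1109]
eef_rot: [-0.951, -2.95, -0.036]
ft_force: [-13.5, 5.9, 12.3]
grip_width: -0.0001
```

>>> arm_command(
  deltas=[
    [0,-0.9,0,0,0],
    [0,-0.9,0,0,0],
  ],
)

```text
time_s: 5.3
position: [0.4867, 0.2258, 0.1108]
eef_rot: [-0.93, -2.921, -0.039]
ft_force: [-16.9, 8.4, 14.9]
grip_width: -0.0002
```

```bash
python3 - <<'E'
from h import *
plan([.455,.2405,.113],143.8)
for n in ["top","scene"]:
    c=capture(n); comps(c); cv2.imwrite(f"pics/{n}2.png",c["img"][:,:,::-1])
E
```

```text
t 5.3 at [0.4867 0.2258 0.1108] xdir 144.68 turn 0.88 d_cm [ 3.43 -0.68  0.06] F [-16.9   8.4  14.9] w -0.0002 q7 0.67
[319 146   8  12] 86 mean [0.605  0.2843 0.1635] zhi 0.175 col [29. 27. 27.]
[290 171  19  20] 308 mean [0.4927 0.2103 0.1664] zhi 0.2 col [46. 53. 62.]
[322 187   4  14] 51 mean [0.5055 0.1454 0.1631] zhi 0.17 col [140.  46.  34.]
[341 187   4  14] 45 mean [0.5347 0.1231 0.1631] zhi 0.171 col [90. 79. 67.]
[284 188  10  18] 129 mean [0.4384 0.1672 0.171 ] zhi 0.186 col [32. 31. 30.]
```

>>> arm_command(
  deltas=[
    [0,1.5,0,0,0],
    [0,2,0,0,0],
    [0,0,0,-4,0],
    [0,0,0,-4,0],
    [0,0,0,0,0],
  ],
)

```text
time_s: 5.9
position: [0.4667, 0.2387, 0.1937]
eef_rot: [-0.934, -2.931, -0.033]
ft_force: [0.8, -0.6, 0.4]
grip_width: -0.0001
```

```bash
python3 - <<'E'
from h import *
s=sense(); print(R.from_rotvec(s["eef_rot"]).as_matrix().round(3))
plan([.604,.2845,.20],np.degrees(np.arctan2(.2845-.2265,.604-.633))+0)
pv=np.array([.633,.2265]); k=np.array([.6045,.2845])
th=np.arctan2(*(k-pv)[::-1])
for a in (0,.95): 
    p=pv+.065*np.array([np.cos(th+a),np.sin(th+a)]); print(a,p.round(4),np.degrees(th+a).round(1))
for n in ["top"]:
    c=capture(n); comps(c); cv2.imwrite(f"pics/{n}3.png",c["img"][:,:,::-1])
E
```

```text
[[-0.814  0.579 -0.056]
 [ 0.577  0.816  0.04 ]
 [ 0.068  0.    -0.998]]
t 5.9 at [0.4667 0.2387 0.1937] xdir 144.65 turn 28.08 d_cm [-1.99 14.3  -1.21] F [ 0.8 -0.6  0.4] w -0.0001 q7 0.55
0 [0.6043 0.2848] 116.2
0.95 [0.5689 0.2371] 170.6
[345 191   9   8] 44 mean [0.5359 0.1257 0.1652] zhi 0.171 col [107.  96.  83.]
```

>>> arm_command(
  deltas=[
    [4,0,0,0,7],
    [4,0,0,0,7],
    [4,0,0,0,7],
    [4,0,0,0,7],
    [4,-0.5,3.6,-0.3,0],
    [4,-0.5,3.6,-0.3,0],
    [4,-0.5,3.6,-0.3,0],
    [4,-0.5,3.5,-0.3,0],
    [4,0,0,0,0],
  ],
  force=20,
)

```text
time_s: 6.85
position: [0.6076, 0.2652, 0.1785]
eef_rot: [-1.658, -2.594, 0.032]
ft_force: [-0.9, 0.9, 0.2]
grip_width: 0.0404
```

```bash
python3 - <<'E'
from h import *
plan([.6043,.2848,.148],116.2)
E
```

```text
t 6.85 at [0.6076 0.2652 0.1785] xdir 114.77 turn -1.43 d_cm [1.77 0.72 3.1 ] F [-0.9  0.9  0.2] w 0.0404 q7 0.17
```

>>> arm_command(
  deltas=[
    [4,1.2,0.5,-0.5,-1.4],
    [4,0.7,0.3,0,0],
    [4,0,0,0,0],
  ],
)

```text
time_s: 7.15
position: [0.6057, 0.2838, 0.1799]
eef_rot: [-1.627, -2.613, 0.042]
ft_force: [0.1, 0.1, 0.1]
grip_width: 0.0401
```

```bash
python3 - <<'E'
from h import *
plan([.6043,.2848,.148],116.2)
E
```

```text
t 7.15 at [0.6057 0.2838 0.1799] xdir 116.12 turn -0.08 d_cm [0.03 0.1  3.19] F [0.1 0.1 0.1] w 0.0401 q7 0.17
```

>>> arm_command(
  deltas=[
    [4,0,0.1,1.6,0],
    [4,0,0,1.6,0],
    [2.5,0,0,0,0],
    [2.5,0,0,0,0],
  ],
)

```text
time_s: 7.55
position: [0.6012, 0.2848, 0.1449]
eef_rot: [-1.623, -2.613, 0.043]
ft_force: [-0.5, -0.4, 1.0]
grip_width: 0.0248
```

>>> arm_command(
  deltas=[
    [2.5,0,-0.7,0,-6],
    [2.5,0,-0.7,0,-6],
    [2.5,0,-0.7,0,-6],
    [2.5,0,-0.7,0,-6],
    [2.5,0,0,0,0],
  ],
)

```text
time_s: 8.05
position: [0.578, 0.2666, 0.1466]
eef_rot: [-1.023, -2.897, 0.021]
ft_force: [-0.6, -0.1, 0.5]
grip_width: 0.0251
```

```bash
cat >> h.py <<'E'
def arc(pv,r,z):
    s=sense(); pv=np.array(pv); d=s["position"][:2]-pv; a=np.degrees(np.arctan2(d[1],d[0]))
    print("angle",a.round(1),"r",np.linalg.norm(d).round(4)); plan([*(pv+r*d/np.linalg.norm(d)),z],a)
E
python3 - <<'E'
from h import *
arc([.633,.2265],.065,.148)
comps(capture("top"),.14,.18); comps(capture("scene"),.15,.18)
E
```

```text
angle 143.9 r 0.0681
t 8.05 at [0.578  0.2666 0.1466] xdir 141.05 turn -2.89 d_cm [-0.3  -0.01 -0.16] F [-0.6 -0.1  0.5] w 0.0251 q7 0.58
[345 191   9   9] 53 mean [0.5356 0.126  0.1619] zhi 0.171 col [125. 112. 100.]
[319 146   8  12] 50 mean [0.6067 0.2829 0.16  ] zhi 0.173 col [39. 37. 34.]
[298 172  11  19] 180 mean [0.5021 0.211  0.1604] zhi 0.171 col [47. 61. 77.]
[322 187   4  14] 52 mean [0.5054 0.1452 0.163 ] zhi 0.17 col [170.  58.  43.]
[341 187   4  14] 44 mean [0.5346 0.1229 0.1636] zhi 0.171 col [86. 79. 70.]
[284 191  10  15] 84 mean [0.438  0.1667 0.1654] zhi 0.18 col [32. 31. 30.]
```

```bash
python3 - <<'E'
from h import *
a=capture("scene")["img"]; b=capture("top")["img"]
f=lambda x:cv2.resize(x[:,:,::-1],None,fx=4,fy=4,interpolation=3)
cv2.imwrite("pics/v4.png",np.vstack([f(a[125:200,270:390]),f(b[130:205,250:370])]))
E
```

```text
(no output)
```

View pics/v4.png

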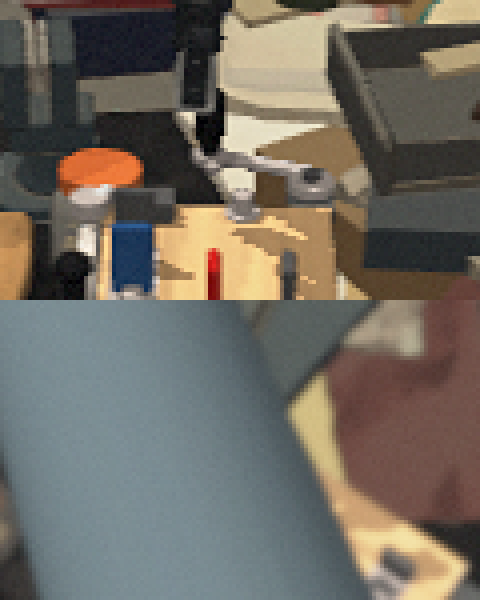

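```bash
python3 - <<'E'
from h import *
c=capture("scene")
z=c["range_z"];E=np.array(c["extrinsics"]);u,v=np.meshgrid(range(640),range(400))
X=np.stack([(u-c["cx"])/c["fx"]*z,(v-c["cy"])/c["fy"]*z,z],-1)@E[:3,:3].T+E[:3,3]
for r in range(138,168,3): print(r,[tuple((X[r,k]*1000).round().astype(int)) for k in range(312,332,3)])
cv2.imwrite("pics/v5.png",cv2.resize(c["img"][120:180,290:370,::-1],None,fx=9,fy=9,interpolation=2))
print(sense()["position"])
E
```

```text
138 [(np.int64(808), np.int64(613), np.int64(3)), (np.int64(566), np.int64(260), np.int64(219)), (np.int64(565), np.int64(248), np.int64(224)), (np.int64(571), np.int64(245), np.int64(224)), (np.int64(566), np.int64(227), np.int64(233)), (np.int64(717), np.int64(416), np.int64(111)), (np.int64(723), np.int64(412), np.int64(111))]
141 [(np.int64(806), np.int64(611), np.int64(-6)), (np.int64(565), np.int64(257), np.int64(213)), (np.int64(566), np.int64(248), np.int64(217)), (np.int64(571), np.int64(244), np.int64(217)), (np.int64(580), np.int64(246), np.int64(213)), (np.int64(708), np.int64(404), np.int64(109)), (np.int64(716), np.int64(402), np.int64(108))]
144 [(np.int64(800), np.int64(602), np.int64(-11)), (np.int64(563), np.int64(255), np.int64(208)), (np.int64(567), np.int64(250), np.int64(209)), (np.int64(570), np.int64(243), np.int64(211)), (np.int64(596), np.int64(268), np.int64(192)), (np.int64(690), np.int64(380), np.int64(117)), (np.int64(697), np.int64(377), np.int64(116))]
147 [(np.int64(792), np.int64(590), np.int64(-13)), (np.int64(565), np.int64(258), np.int64(199)), (n
[... 1543 characters left out ...]
t64(16))]
162 [(np.int64(729), np.int64(500), np.int64(-3)), (np.int64(731), np.int64(489), np.int64(1)), (np.int64(739), np.int64(486), np.int64(0)), (np.int64(603), np.int64(286), np.int64(137)), (np.int64(608), np.int64(283), np.int64(137)), (np.int64(745), np.int64(451), np.int64(14)), (np.int64(752), np.int64(447), np.int64(14))]
165 [(np.int64(716), np.int64(482), np.int64(0)), (np.int64(724), np.int64(479), np.int64(-2)), (np.int64(729), np.int64(471), np.int64(0)), (np.int64(599), np.int64(282), np.int64(132)), (np.int64(604), np.int64(277), np.int64(133)), (np.int64(611), np.int64(275), np.int64(131)), (np.int64(616), np.int64(270), np.int64(132))]
[0.57834052 0.26815293 0.14619323]
```

View pics/v5.png

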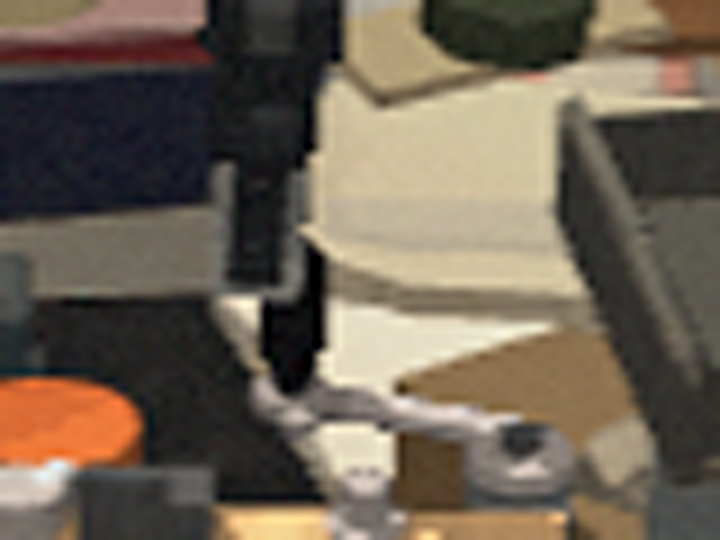

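>>> arm_command(
  deltas=[
    [0,0,0,0,0],
    [0,0,0,0,0],
    [0,0,0,0,0],
    [0,0,0,0,0],
  ],
)

```text
time_s: 8.7
position: [0.5787, 0.269, 0.1459]
eef_rot: [-1.023, -2.898, 0.022]
ft_force: [-0.2, -0.2, 0.4]
grip_width: 0.0
```

```bash
cat >> h.py <<'E'
def grid(c):
    z=c["range_z"];E=np.array(c["extrinsics"]);u,v=np.meshgrid(range(640),range(400))
    return np.stack([(u-c["cx"])/c["fx"]*z,(v-c["cy"])/c["fy"]*z,z],-1)@E[:3,:3].T+E[:3,3]
E
python3 - <<'E'
from h import *
s=sense(); p=s["position"]; print(p,s["grip_width"])
c=capture("scene"); X=grid(c)
m=(np.linalg.norm(X[...,:2]-p[:2],axis=-1)<.045)&(X[...,2]>.15)&(X[...,2]<.35)
for lo in np.arange(.15,.30,.01):
    q=X[m&(X[...,2]>=lo)&(X[...,2]<lo+.01)]
    if len(q): print(lo.round(2),len(q),q.mean(0).round(3),"dock ext",np.ptp(todock((q[:,:2]).T),axis=1).round(3))
cv2.imwrite("pics/v6.png",cv2.resize(c["img"][90:190,270:390,::-1],None,fx=6,fy=6,interpolation=2))
E
```

```text
[0.57871802 0.26904266 0.14587329] 2.539590548480056e-05
0.15 32 [0.605 0.284 0.155] dock ext [0.016 0.012]
0.16 26 [0.605 0.283 0.164] dock ext [0.016 0.011]
0.17 9 [0.61  0.283 0.172] dock ext [0.007 0.016]
0.18 19 [0.578 0.263 0.187] dock ext [0.019 0.005]
0.19 39 [0.577 0.261 0.195] dock ext [0.02  0.015]
0.2 39 [0.576 0.26  0.205] dock ext [0.021 0.017]
0.21 45 [0.577 0.26  0.214] dock ext [0.021 0.013]
0.22 14 [0.58  0.259 0.223] dock ext [0.021 0.028]
0.23 40 [0.565 0.245 0.236] dock ext [0.025 0.009]
0.24 29 [0.565 0.24  0.245] dock ext [0.031 0.031]
0.25 38 [0.569 0.243 0.254] dock ext [0.033 0.056]
0.26 24 [0.576 0.252 0.266] dock ext [0.031 0.039]
0.27 52 [0.574 0.249 0.275] dock ext [0.037 0.021]
0.28 103 [0.577 0.25  0.286] dock ext [0.039 0.061]
0.29 91 [0.569 0.247 0.294] dock ext [0.039 0.058]
```

View pics/v6.png

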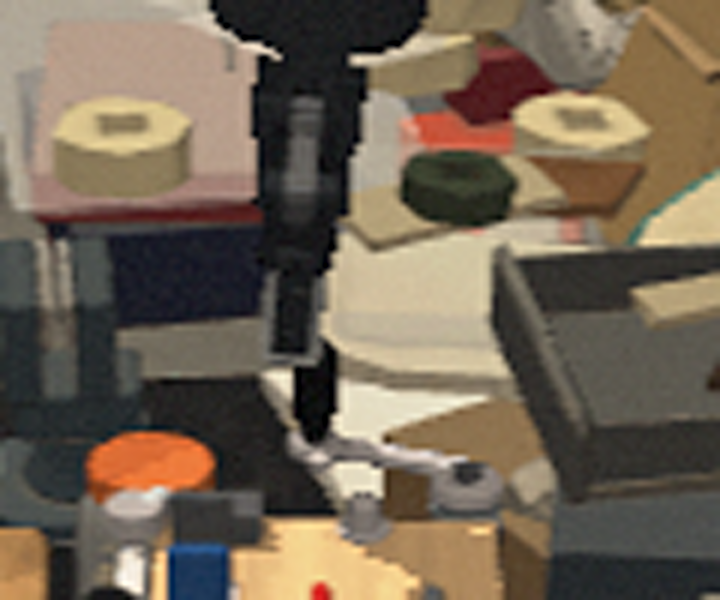

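```bash
cat >> h.py <<'E'
_s=sense
def sense():
    s=dict(_s()); M=R.from_rotvec(s["eef_rot"]).as_matrix(); s["position"]=np.array(s["position"])-.037*M[:,2]; return s
E
python3 - <<'E'
from h import *
plan([.6043,.2848,.187],116.2)
E
```

```text
t 8.75 at [0.5812 0.2687 0.1827] xdir 141.04 turn 24.84 d_cm [ 0.44  2.75 -0.57] F [-0.5  0.  -0.2] w 0.0 q7 0.58
```

>>> arm_command(
  deltas=[
    [4,0,0,-0.8,8.2],
    [4,0,0,0,8.2],
    [4,0,0,0,8.4],
    [4,0.2,1.4,0,0],
    [4,0.2,1.4,0,0],
    [4,0,0,0,0],
  ],
)

```text
time_s: 9.35
position: [0.6028, 0.285, 0.1526]
eef_rot: [-1.645, -2.6, 0.045]
ft_force: [-0.2, -0.0, -0.4]
grip_width: 0.04
```

```bash
python3 - <<'E'
from h import *
plan([.6043,.2848,.147],116.2)
E
```

```text
t 9.35 at [0.6054 0.2846 0.1895] xdir 115.3 turn -0.9 d_cm [-0.1   0.16  4.25] F [-0.2 -0.  -0.4] w 0.04 q7 0.16
```

>>> arm_command(
  deltas=[
    [4,0,0,1.4,0],
    [4,0,0,1.4,0],
    [4,0,0,1.4,0],
    [2.5,0,0,0,0],
    [2.5,0,0,0,0],
    [2.5,0,0,0,0],
  ],
)

```text
time_s: 9.95
position: [0.597, 0.2839, 0.1052]
eef_rot: [-1.645, -2.598, 0.05]
ft_force: [-0.2, -0.1, 0.3]
grip_width: 0.0252
```

```bash
python3 - <<'E'
from h import *
arc([.633,.2265],.065,.147)
E
```

```text
angle 120.2 r 0.0661
t 9.95 at [0.5997 0.2836 0.1421] xdir 115.25 turn -5.0 d_cm [-0.08 -0.03 -0.49] F [-0.2 -0.1  0.3] w 0.0252 q7 0.17
```

>>> arm_command(
  deltas=[
    [2.5,-0.1,-0.5,-0.3,-6],
    [2.5,-0.1,-0.6,0,-6],
    [2.5,-0.1,-0.6,0,-6],
    [2.5,-0.1,-0.6,0,-6],
    [2.5,0,0,0,0],
  ],
)

```text
time_s: 10.45
position: [0.583, 0.2684, 0.1119]
eef_rot: [-1.045, -2.891, 0.019]
ft_force: [0.1, -0.2, -0.7]
grip_width: 0.0251
```

```bash
python3 - <<'E'
from h import *
arc([.633,.2265],.065,.147)
comps(capture("scene"),.145,.175)
E
```

```text
angle 138.9 r 0.0631
t 10.45 at [0.5854 0.2679 0.1488] xdir 140.2 turn 1.27 d_cm [0.18 0.01 0.19] F [ 0.1 -0.2 -0.7] w 0.0251 q7 0.58
[315 156  11  11] 90 mean [0.5726 0.2508 0.1636] zhi 0.175 col [73. 71. 67.]
[298 172  11  21] 208 mean [0.5018 0.2103 0.1587] zhi 0.171 col [46. 60. 79.]
[322 187   4  16] 59 mean [0.5051 0.1449 0.1608] zhi 0.171 col [167.  57.  42.]
[341 187   4  16] 52 mean [0.5343 0.1225 0.1615] zhi 0.171 col [83. 76. 68.]
[286 195   7  14] 80 mean [0.4387 0.1674 0.1587] zhi 0.175 col [33. 31. 30.]
```

>>> arm_command(
  deltas=[
    [2.5,0.1,-0.6,0,-6],
    [2.5,0,-0.65,0,-6],
    [2.5,0,-0.65,0,-6],
    [2.5,0,-0.65,0,-6],
    [2.5,0,0,0,0],
  ],
)

```text
time_s: 11.0
position: [0.572, 0.2502, 0.1144]
eef_rot: [-0.415, -3.051, -0.01]
ft_force: [0.7, -1.1, 0.1]
grip_width: 0.0253
```

```bash
python3 - <<'E'
from h import *
arc([.633,.2265],.065,.147)
E
```

```text
angle 158.4 r 0.0631
t 11.0 at [0.5743 0.2497 0.1513] xdir 164.5 turn 6.05 d_cm [0.16 0.   0.45] F [ 0.7 -1.1  0.1] w 0.0253 q7 0.98
```

>>> arm_command(
  deltas=[
    [2.5,0.1,-0.6,0.2,-1],
    [2.5,0.1,-0.6,0.1,-2],
    [2.5,0,-0.6,0,-4],
    [2.5,0,0,0,0],
  ],
)

```text
time_s: 11.4
position: [0.5703, 0.2457, 0.1132]
eef_rot: [-0.229, -3.084, -0.044]
ft_force: [0.4, -0.5, 0.2]
grip_width: 0.0248
```

```bash
python3 - <<'E'
from h import *
arc([.633,.2265],.065,.147)
E
```

```text
angle 163.5 r 0.0635
t 11.4 at [0.5721 0.2446 0.1502] xdir 171.56 turn 8.08 d_cm [ 0.13 -0.01  0.32] F [ 0.4 -0.5  0.2] w 0.0248 q7 1.11
```

>>> arm_command(
  deltas=[
    [2.5,0,-0.8,0,0],
    [2.5,0,-0.8,0,0],
  ],
)

```text
time_s: 11.6
position: [0.5701, 0.2449, 0.1136]
eef_rot: [-0.224, -3.091, -0.075]
ft_force: [6.9, 13.5, -9.2]
grip_width: 0.0253
```

```bash
python3 - <<'E'
from h import *
arc([.633,.2265],.065,.147)
c=capture("scene");comps(c,.145,.175)
cv2.imwrite("pics/v7.png",cv2.resize(c["img"][120:220,270:390,::-1],None,fx=6,fy=6,interpolation=2))
E
```

```text
angle 165.0 r 0.0637
t 11.6 at [0.5714 0.243  0.1505] xdir 171.76 turn 6.74 d_cm [ 0.11 -0.01  0.36] F [ 6.9 13.5 -9.2] w 0.0253 q7 1.13
[314 156  17  17] 164 mean [0.5659 0.2353 0.1639] zhi 0.175 col [52. 52. 49.]
[298 172  11  20] 206 mean [0.502  0.2107 0.1587] zhi 0.17 col [46. 60. 78.]
[322 187   4  16] 61 mean [0.5048 0.1444 0.161 ] zhi 0.17 col [170.  60.  44.]
[340 187   5  17] 52 mean [0.5345 0.1228 0.1614] zhi 0.171 col [86. 78. 69.]
[286 195   7  13] 78 mean [0.4384 0.1669 0.1593] zhi 0.174 col [33. 32. 31.]
```

View pics/v7.png

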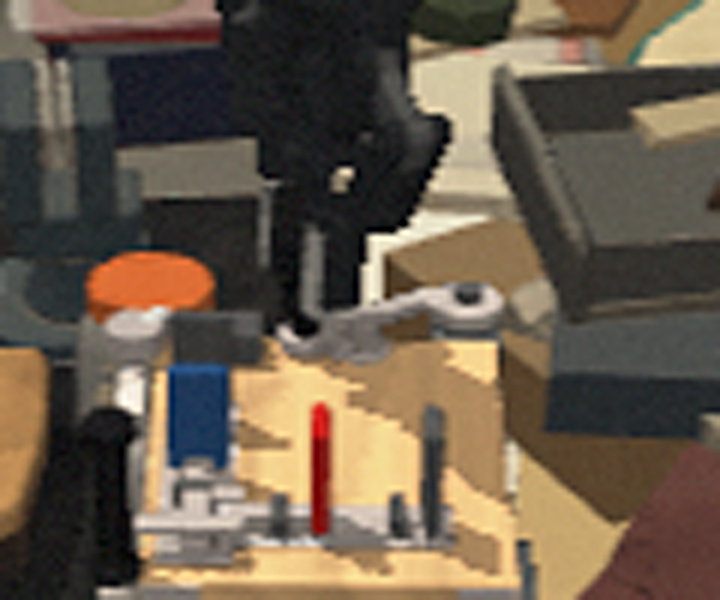

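>>> arm_command(
  deltas=[
    [2.5,0,0.4,0,0],
    [3.5,0,0,-2,0],
    [3.5,0,0,-3,0],
    [3.5,4,0,-2,0],
    [3.5,5,0,0,0],
    [3.5,5,0,0,0],
    [3.5,0,0,0,0],
  ],
)

```text
time_s: 12.35
position: [0.4294, 0.2587, 0.189]
eef_rot: [-0.25, -3.082, -0.056]
ft_force: [0.4, 0.6, -0.7]
grip_width: 0.0351
```

```bash
python3 - <<'E'
from h import *
print(R.from_rotvec(sense()["eef_rot"]).as_matrix()[:,2].round(3))
plan([.5,.2,.2],143.8)
pv=np.array([.633,.2265])
for n in ["top","scene"]:
    c=capture(n);comps(c,.145,.19); X=grid(c)
    u,v=((304,158),(348,170))[n=="scene"]; P=X[v-4:v+5,u-5:u+6].reshape(-1,3); P=P[(P[:,2]>.128)&(P[:,2]<.16)]; print("pivot",P.mean(0).round(4))
E
```

```text
[-0.046  0.04  -0.998]
t 12.35 at [0.4311 0.2573 0.226 ] xdir 170.78 turn 26.98 d_cm [-9.08 -0.56  2.05] F [ 0.4  0.6 -0.7] w 0.0351 q7 0.89
[345 191   9   9] 50 mean [0.5357 0.1258 0.1634] zhi 0.172 col [123. 110.  97.]
[336 205   9   8] 45 mean [0.5056 0.1471 0.1639] zhi 0.171 col [185.  80.  72.]
pivot [0.633  0.2263 0.1341]
[317 158   8  15] 107 mean [0.5693 0.2426 0.1611] zhi 0.174 col [33. 32. 30.]
[298 172  11  21] 211 mean [0.5016 0.2102 0.1586] zhi 0.171 col [46. 60. 78.]
[322 187   4  16] 60 mean [0.5049 0.1445 0.1612] zhi 0.171 col [157.  57.  41.]
[340 187   5  16] 51 mean [0.5345 0.123  0.1616] zhi 0.17 col [97. 86. 74.]
[284 188  10  21] 142 mean [0.4382 0.1671 0.1687] zhi 0.186 col [29. 28. 27.]
pivot [0.6323 0.2257 0.1337]
```

>>> arm_command(
  deltas=[
    [0,0,0,0,8.5],
    [0,0,0,0,8.5],
    [0,0,0,0,8.5],
    [0,0.5,0,2,1.5],
    [0,0,0,2.5,0],
    [0,0,0,2.5,0],
    [0,0,0,2.5,0],
    [0,0,0,0,0],
  ],
  force=30,
)

```text
time_s: 13.25
position: [0.4485, 0.2543, 0.0953]
eef_rot: [-1.027, -2.932, -0.041]
ft_force: [-0.8, -0.5, 0.5]
grip_width: 0.0001
```

```bash
python3 - <<'E'
from h import *
plan([.4786,.2224,.115],143.8)
E
```

```text
t 13.25 at [0.4494 0.2529 0.1323] xdir 141.41 turn -2.39 d_cm [-4.22 -0.76  1.55] F [-0.8 -0.5  0.5] w 0.0001 q7 0.44
```

>>> arm_command(
  deltas=[
    [0,0.5,-0.7,1.1,-2.4],
    [0,0,0,0.6,0],
    [0,-0.8,0,0,0],
    [0,-0.8,0,0,0],
    [0,-0.6,0,0,0],
  ],
)

```text
time_s: 13.75
position: [0.4675, 0.2372, 0.0811]
eef_rot: [-0.98, -2.957, -0.047]
ft_force: [-2.7, 2.8, -0.1]
grip_width: -0.0002
```

```bash
python3 - <<'E'
from h import *
plan([.4786,.2224,.115],143.8)
E
```

```text
t 13.75 at [0.468  0.2359 0.1181] xdir 143.36 turn -0.44 d_cm [-1.66 -0.47  0.24] F [-2.7  2.8 -0.1] w -0.0002 q7 0.53
```

>>> arm_command(
  deltas=[
    [0,-0.6,0,0.1,0],
    [0,-0.6,0,0,0],
    [0,-0.7,0,0,0],
  ],
)

```text
time_s: 14.05
position: [0.4669, 0.2371, 0.0811]
eef_rot: [-0.962, -2.926, -0.047]
ft_force: [-11.6, 5.3, 6.2]
grip_width: 0.0001
```

>>> arm_command(
  deltas=[
    [0,1.5,0,0,0],
    [0,1.5,0,0,0],
    [0,0,0,-4,0],
    [0,0,0,-4,0],
    [0,2,0,-2,0],
    [0,3,0,0,0],
    [0,0,0,0,0],
  ],
)

```text
time_s: 14.75
position: [0.4095, 0.2829, 0.1943]
eef_rot: [-0.97, -2.931, -0.059]
ft_force: [-0.1, 0.4, -0.2]
grip_width: -0.0002
```

```bash
python3 - <<'E'
from h import *
print(R.from_rotvec(sense()["eef_rot"]).as_matrix()[:,2].round(3))
plan([.5,.2,.2],143.8)
ims=[]
for n,(u,v) in {"top":(265,145),"scene":(300,145)}.items():
    c=capture(n);comps(c,.145,.19); ims.append(cv2.resize(c["img"][v:v+50,u:u+70,::-1],None,fx=8,fy=6,interpolation=2))
cv2.imwrite("pics/v8.png",np.vstack(ims))
E
```

```text
[-0.039  0.053 -0.998]
t 14.75 at [0.4109 0.2809 0.2313] xdir 143.43 turn -0.37 d_cm [-12.14  -1.31   2.34] F [-0.1  0.4 -0.2] w -0.0002 q7 0.35
[292 177   9  10] 64 mean [0.5684 0.2429 0.1675] zhi 0.175 col [71. 66. 65.]
[345 191   9   9] 50 mean [0.5357 0.1259 0.1638] zhi 0.171 col [123. 110.  97.]
[301 202   7  10] 43 mean [0.5121 0.2255 0.1646] zhi 0.17 col [116. 104.  94.]
[336 205   9   8] 44 mean [0.5056 0.147  0.1645] zhi 0.171 col [195.  81.  73.]
[314 211   7  10] 41 mean [0.4911 0.1971 0.165 ] zhi 0.171 col [ 97. 108. 134.]
[327 234   9   9] 61 mean [0.4389 0.168  0.1832] zhi 0.187 col [61. 55. 51.]
[317 158   8  14] 106 mean [0.5693 0.2428 0.1612] zhi 0.175 col [33. 32. 31.]
[298 172  11  21] 210 mean [0.5016 0.2103 0.1585] zhi 0.17 col [45. 60. 78.]
[322 187   4  16] 61 mean [0.505  0.1447 0.1608] zhi 0.17 col [165.  57.  42.]
[341 187   4  16] 52 mean [0.5346 0.1229 0.1611] zhi 0.171 col [95. 84. 73.]
[284 188  10  20] 144 mean [0.4386 0.1673 0.1684] zhi 0.185 col [29. 28. 28.]
```

View pics/v8.png

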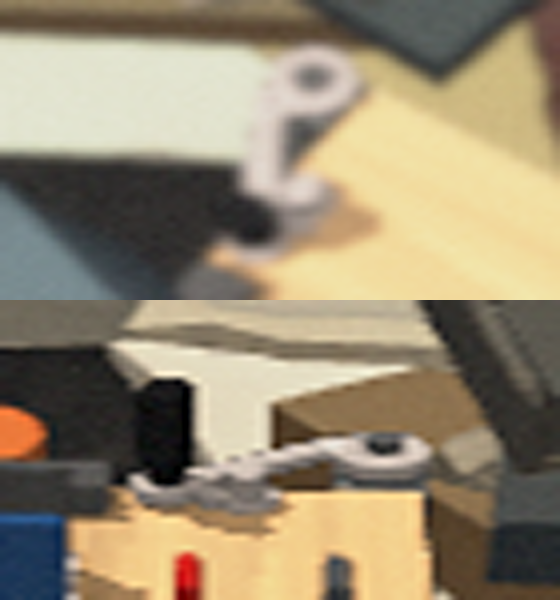

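```bash
python3 - <<'E'
from h import *
plan([.570,.243,.20],163)
plan([.570,.243,.147],163)
E
```

```text
t 14.85 at [0.4139 0.2779 0.2308] xdir 143.16 turn -19.84 d_cm [-16.09   1.14   2.31] F [ 0.9 -0.2  0.2] w 0.0001 q7 0.35
t 14.85 at [0.4139 0.2779 0.2308] xdir 143.16 turn -19.84 d_cm [-16.36   0.94   7.6 ] F [ 0.9 -0.2  0.2] w 0.0001 q7 0.35
```

>>> arm_command(
  deltas=[
    [4,-3.5,0,0.3,-6.6],
    [4,-4,0,0.3,-6.6],
    [4,-4,0,0.3,-6.6],
    [4,-3.5,1.0,0.4,0],
    [4,0,0,0,0],
  ],
)

```text
time_s: 15.35
position: [0.5548, 0.2162, 0.1702]
eef_rot: [-0.442, -3.069, -0.064]
ft_force: [-0.6, 0.5, -0.5]
grip_width: 0.0404
```

```bash
python3 - <<'E'
from h import *
plan([.570,.243,.147],163)
E
```

```text
t 15.35 at [0.556  0.2145 0.2072] xdir 163.65 turn 0.65 d_cm [-0.78  2.93  6.09] F [-0.6  0.5 -0.5] w 0.0404 q7 1.0
```

>>> arm_command(
  deltas=[
    [4,-0.4,1.6,0,0],
    [4,-0.4,1.4,0,0],
    [4,0,0,1.8,0],
    [4,0,0,1.8,0],
    [4,0,0,1.6,0],
    [2.2,0,0,0.3,0],
    [2.2,0,0,0,0],
    [2.2,0,0,0,0],
  ],
)

```text
time_s: 16.15
position: [0.573, 0.247, 0.1138]
eef_rot: [-0.451, -3.071, -0.068]
ft_force: [0.1, -0.2, -0.1]
grip_width: 0.0218
```

```bash
python3 - <<'E'
from h import *
plan([.570,.243,.147],163)
E
```

```text
t 16.15 at [0.5741 0.2452 0.1508] xdir 163.35 turn 0.35 d_cm [ 0.31 -0.34  0.38] F [ 0.1 -0.2 -0.1] w 0.0218 q7 0.99
```

Now push tangentially with small steps and read the force while loaded.

>>> arm_command(
  deltas=[
    [2.2,0,-0.6,0.2,0],
    [2.2,0,-0.6,0,0],
    [2.2,0,-0.7,0,0],
    [2.2,0,-0.7,0,0],
  ],
)

```text
time_s: 16.55
position: [0.5731, 0.2479, 0.1158]
eef_rot: [-0.437, -3.092, -0.129]
ft_force: [6.8, 10.7, -6.7]
grip_width: 0.0221
```

```bash
python3 - <<'E'
from h import *
arc([.633,.2265],.065,.147)
comps(capture("scene"),.145,.165)
E
```

```text
angle 163.0 r 0.0625
t 16.55 at [0.5733 0.2448 0.1527] xdir 163.97 turn 0.97 d_cm [ 0.24 -0.05  0.57] F [ 6.8 10.7 -6.7] w 0.0221 q7 1.02
[315 161  15  12] 63 mean [0.5653 0.2354 0.1578] zhi 0.165 col [60. 59. 55.]
[299 174  10   8] 69 mean [0.5135 0.2266 0.1572] zhi 0.165 col [54. 55. 55.]
[298 183  11  10] 94 mean [0.4922 0.1979 0.1549] zhi 0.165 col [35. 58. 88.]
[322 193   4  10] 33 mean [0.5035 0.1425 0.1551] zhi 0.164 col [148.  56.  40.]
[340 194   5   9] 28 mean [0.5333 0.1211 0.1546] zhi 0.162 col [78. 69. 61.]
[286 199   7   9] 57 mean [0.4387 0.1671 0.1545] zhi 0.164 col [35. 34. 33.]
```

>>> arm_command(
  deltas=[
    [2.2,0,0.5,0,0],
    [3,0,0,-2.2,0],
    [3,0,0,-2.2,0],
    [0,0,1.8,0,0],
    [0,0,1.6,0,0],
    [0,0,0,0,0],
    [0,0,0,0,0],
  ],
)

```text
time_s: 17.3
position: [0.5814, 0.2802, 0.1615]
eef_rot: [-0.436, -3.086, -0.118]
ft_force: [0.9, -0.6, -0.7]
grip_width: 0.0001
```

```bash
python3 - <<'E'
from h import *
print(R.from_rotvec(sense()["eef_rot"]).as_matrix()[:,2].round(3))
plan([.570+.0085,.243+.0277,.15],163)
comps(capture("scene"),.145,.18)
E
```

```text
[-0.012  0.078 -0.997]
t 17.3 at [0.5819 0.2773 0.1984] xdir 163.98 turn 0.98 d_cm [-0.04 -1.07  4.77] F [ 0.9 -0.6 -0.7] w 0.0001 q7 0.95
[317 158   8  15] 108 mean [0.5696 0.2433 0.1608] zhi 0.174 col [33. 31. 30.]
[298 172  11  20] 209 mean [0.5017 0.2103 0.1588] zhi 0.17 col [46. 60. 79.]
[322 187   4  16] 59 mean [0.5052 0.1451 0.161 ] zhi 0.17 col [168.  58.  43.]
[340 187   5  16] 52 mean [0.5346 0.1229 0.1611] zhi 0.17 col [95. 85. 73.]
[284 191  10  17] 98 mean [0.4384 0.1669 0.162 ] zhi 0.18 col [32. 31. 30.]
```

>>> arm_command(
  deltas=[
    [0,0,0,1.6,0],
    [0,0,0,1.6,0],
    [0,0,0,1.4,0],
    [0,0,-0.6,0,0],
    [0,0,-0.6,0,0],
    [0,0,-0.6,0,0],
    [0,0,-0.6,0,0],
    [0,0,-0.7,0,0],
  ],
)

```text
time_s: 18.15
position: [0.5762, 0.2753, 0.1094]
eef_rot: [-0.425, -3.099, -0.17]
ft_force: [5.9, 10.6, -6.7]
grip_width: -0.0
```

```bash
python3 - <<'E'
from h import *
plan([.570,.243,.15],163)
comps(capture("scene"),.145,.18)
E
```

```text
t 18.15 at [0.576  0.2713 0.1462] xdir 164.44 turn 1.44 d_cm [-0.24 -2.83 -0.69] F [ 5.9 10.6 -6.7] w -0.0 q7 1.01
[311 152  14  20] 196 mean [0.5688 0.2521 0.1642] zhi 0.18 col [49. 48. 46.]
[298 172  11  20] 208 mean [0.5017 0.2103 0.1586] zhi 0.172 col [46. 60. 78.]
[322 187   4  17] 61 mean [0.5052 0.145  0.1605] zhi 0.171 col [167.  58.  42.]
[340 187   5  16] 52 mean [0.5345 0.123  0.1613] zhi 0.17 col [85. 78. 69.]
[284 192  10  16] 96 mean [0.4382 0.167  0.1624] zhi 0.18 col [30. 29. 28.]
```

>>> arm_command(
  deltas=[
    [0,0,0.8,0,0],
    [0,0,0,-3,0],
    [0,0,0,-3.5,0],
    [7.5,0,0,0,-8.5],
    [7.5,0,0,0,-8.5],
    [7.5,0,0,0,-8.5],
    [7.5,0,0,0,-8.5],
    [7.5,0,0,0,-8.5],
    [7.5,0,0,0,-8.5],
    [7.5,0,0,0,-8.5],
    [7.5,0,0,0,-8.5],
  ],
  force=30,
)

```text
time_s: 19.3
position: [0.5803, 0.2676, 0.1821]
eef_rot: [-1.384, 2.754, 0.136]
ft_force: [-0.3, 0.5, -0.3]
grip_width: 0.075
```

```bash
python3 - <<'E'
from h import *
print(R.from_rotvec(sense()["eef_rot"]).as_matrix()[:,2].round(3))
plan([.5272,.1317,.205],-126.2)
comps(capture("scene"),.145,.18)
E
```

```text
[ 0.011  0.104 -0.995]
t 19.3 at [0.5799 0.2637 0.2189] xdir -126.77 turn -0.57 d_cm [13.84 -3.55 -0.05] F [-0.3  0.5 -0.3] w 0.075 q7 2.13
[317 158   8  15] 104 mean [0.5693 0.2427 0.1615] zhi 0.175 col [33. 32. 31.]
[298 172  11  21] 209 mean [0.5017 0.2103 0.1587] zhi 0.17 col [47. 61. 79.]
[322 187   4  17] 61 mean [0.5047 0.1445 0.1609] zhi 0.171 col [160.  50.  37.]
[340 187   5  17] 53 mean [0.5347 0.1231 0.1608] zhi 0.17 col [86. 78. 69.]
[284 191  10  17] 102 mean [0.4382 0.1668 0.1625] zhi 0.18 col [32. 31. 30.]
```

>>> arm_command(
  deltas=[
    [7.5,3.6,-0.9,0,0],
    [7.5,3.6,-0.9,0,0],
    [7.5,3.6,-0.9,0,0],
    [7.5,3.4,-0.9,0,0],
    [7.5,0,0,0,0],
  ],
)

```text
time_s: 19.85
position: [0.5233, 0.1258, 0.1677]
eef_rot: [-1.37, 2.761, 0.134]
ft_force: [0.0, -0.1, -0.0]
grip_width: 0.0753
```

```bash
python3 - <<'E'
from h import *
plan([.5272,.1317,.145],-126.2)
E
```

```text
t 19.85 at [0.5228 0.122  0.2045] xdir -127.36 turn -1.16 d_cm [-0.5  -0.09  6.02] F [ 0.  -0.1 -0. ] w 0.0753 q7 2.33
```

>>> arm_command(
  deltas=[
    [7.5,-0.5,-0.1,1.5,-1.2],
    [7.5,0,0,1.5,0],
    [7.5,0,0,1.5,0],
    [7.5,0,0,1,0],
    [7.5,0,0,0,0],
  ],
)

```text
time_s: 20.35
position: [0.5303, 0.1383, 0.1104]
eef_rot: [-1.394, 2.743, 0.134]
ft_force: [-0.3, -0.5, -0.0]
grip_width: 0.0747
```

```bash
python3 - <<'E'
from h import *
plan([.5272,.1317,.145],-126.2)
comps(capture("scene"),.145,.18)
E
```

```text
t 20.35 at [0.5297 0.1344 0.1472] xdir -126.25 turn -0.05 d_cm [0.38 0.03 0.19] F [-0.3 -0.5 -0. ] w 0.0747 q7 2.36
[317 158   5   8] 21 mean [0.5671 0.2479 0.1686] zhi 0.174 col [25. 25. 25.]
[298 172  11  20] 171 mean [0.4987 0.2075 0.1579] zhi 0.17 col [41. 58. 80.]
[356 184   9  14] 68 mean [0.5601 0.1014 0.1694] zhi 0.179 col [58. 57. 54.]
[312 187   7   9] 46 mean [0.4889 0.1502 0.1721] zhi 0.18 col [86. 80. 72.]
[322 187   4  16] 59 mean [0.5052 0.1449 0.1612] zhi 0.17 col [155.  54.  40.]
[340 187   5  17] 55 mean [0.5344 0.1229 0.1604] zhi 0.17 col [92. 82. 72.]
[284 191  10  17] 98 mean [0.4381 0.1668 0.1621] zhi 0.179 col [31. 29. 29.]
```

>>> arm_command(
  deltas=[
    [5,0.4,0,0.1,0],
    [4,0,0,0,0],
    [3.3,0,0,0,0],
    [2.8,0,0,0,0],
    [2.7,0,0,0,0],
    [2.7,0,0,0,0],
    [2.7,0,0,0,0],
  ],
)

```text
time_s: 21.1
position: [0.5287, 0.1373, 0.1115]
eef_rot: [-1.395, 2.739, 0.136]
ft_force: [-0.9, 0.6, -0.1]
grip_width: 0.0272
```

```bash
python3 - <<'E'
from h import *
plan([.5272,.1317,.145],-126.2)
comps(capture("scene"),.145,.18)
E
```

```text
t 21.1 at [0.528  0.1333 0.1483] xdir -126.16 turn 0.04 d_cm [ 0.21 -0.04  0.31] F [-0.9  0.6 -0.1] w 0.0272 q7 2.36
[318 158   7  14] 68 mean [0.5692 0.2412 0.1611] zhi 0.173 col [28. 27. 27.]
[297 172  12  20] 211 mean [0.5017 0.2126 0.1588] zhi 0.17 col [46. 59. 76.]
[324 187  10  16] 122 mean [0.5109 0.1348 0.1645] zhi 0.18 col [103.  60.  53.]
[340 187  12  16] 144 mean [0.5367 0.1179 0.164 ] zhi 0.18 col [77. 71. 65.]
[284 193   9  15] 98 mean [0.4372 0.1675 0.1619] zhi 0.18 col [33. 32. 31.]
```

>>> arm_command(
  deltas=[
    [5.5,0,0,0,0],
    [5.5,0,0,0,0],
    [5.5,0,0,-3,0],
    [6,0,0,-3,0],
    [7,-3,0,0,8.5],
    [7,-3,0,0,8.5],
    [7,0,0,0,8.5],
    [7,0,0,0,8.5],
    [7,0,0,0,8.5],
    [7,0,0,0,8.5],
    [7,0,0,0,8.5],
    [7,0,0,0,8.5],
    [7,0,0,0,8.5],
    [7,0,0,0,8.5],
    [7,0,0,0,5],
    [7,0,0,0,0],
  ],
)

```text
time_s: 22.75
position: [0.574, 0.1747, 0.1826]
eef_rot: [-1.008, -2.963, -0.174]
ft_force: [0.4, -0.0, -1.0]
grip_width: 0.0699
```

```bash
python3 - <<'E'
from h import *
plan([.5059,.217,.200],143.8)
comps(capture("scene"),.145,.18)
E
```

```text
t 22.75 at [0.5729 0.1707 0.2194] xdir 142.55 turn -1.25 d_cm [ 8.06 -0.46  2.23] F [ 0.4 -0.  -1. ] w 0.0699 q7 0.75
[317 158   8  15] 105 mean [0.5694 0.243  0.1612] zhi 0.175 col [34. 33. 31.]
[297 172  12  21] 215 mean [0.5013 0.212  0.1586] zhi 0.171 col [48. 61. 77.]
[330 187   4  16] 59 mean [0.5183 0.136  0.1604] zhi 0.17 col [169.  60.  43.]
[340 187   4  16] 61 mean [0.5338 0.1243 0.1608] zhi 0.171 col [94. 84. 73.]
[283 191  10  17] 100 mean [0.4372 0.1677 0.1625] zhi 0.18 col [32. 31. 30.]
```

>>> arm_command(
  deltas=[
    [7,2.7,-0.1,0.3,-1.2],
    [7,2.8,-0.2,0.3,0],
    [7,2.6,-0.2,0.3,0],
    [7,0,0,0,0],
  ],
)

```text
time_s: 23.2
position: [0.5061, 0.2196, 0.1766]
eef_rot: [-0.968, -2.981, -0.175]
ft_force: [-0.2, 1.0, -0.5]
grip_width: 0.0696
```

```bash
python3 - <<'E'
from h import *
plan([.5052,.2175,.147],143.8)
E
```

```text
t 23.2 at [0.5049 0.2157 0.2133] xdir 144.14 turn 0.34 d_cm [-0.16 -0.53  6.61] F [-0.2  1.  -0.5] w 0.0696 q7 0.62
```

>>> arm_command(
  deltas=[
    [7,0,-0.5,1.5,0],
    [7,0,0,1.7,0],
    [7,0,0,1.7,0],
    [7,0,0,1.5,0],
    [7,0,0,0,0],
  ],
)

```text
time_s: 23.7
position: [0.5099, 0.2218, 0.1134]
eef_rot: [0.955, 2.982, 0.181]
ft_force: [-0.1, -0.2, 0.0]
grip_width: 0.07
```

```bash
python3 - <<'E'
from h import *
plan([.5052,.2175,.147],143.8)
c=capture("scene"); comps(c,.145,.19)
cv2.imwrite("pics/v9.png",cv2.resize(c["img"][130:220,260:380,::-1],None,fx=6,fy=6,interpolation=2))
E
```

```text
t 23.7 at [0.5084 0.2178 0.1501] xdir 144.59 turn 0.79 d_cm [ 0.23 -0.25  0.29] F [-0.1 -0.2  0. ] w 0.07 q7 0.67
[317 158   8  15] 104 mean [0.5693 0.2426 0.1614] zhi 0.175 col [32. 31. 30.]
[297 181  13  11] 138 mean [0.4817 0.1812 0.1705] zhi 0.188 col [63. 61. 60.]
[330 187   4  16] 61 mean [0.5181 0.1358 0.16  ] zhi 0.17 col [134.  42.  31.]
[340 187   4  16] 59 mean [0.5339 0.1243 0.1614] zhi 0.171 col [85. 74. 63.]
[283 188  10  20] 145 mean [0.4376 0.1682 0.1692] zhi 0.186 col [34. 32. 32.]
```

View pics/v9.png

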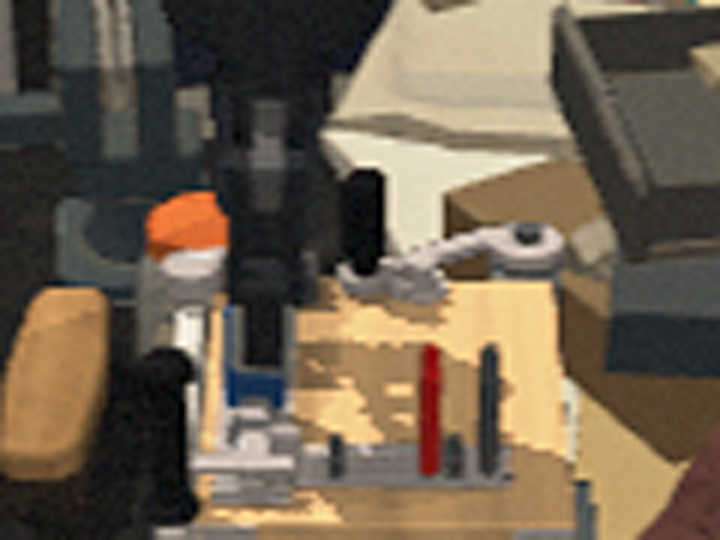

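>>> arm_command(
  deltas=[
    [5.5,0.2,-0.2,0.2,0],
    [4.5,0,0,0,0],
    [3.5,0,0,0,0],
    [2.8,0,0,0,0],
    [2.7,0,0,0,0],
    [2.7,0,0,0,0],
    [2.7,0,0,0,0],
  ],
)

```text
time_s: 24.45
position: [0.5133, 0.2262, 0.1165]
eef_rot: [0.949, 2.972, 0.201]
ft_force: [0.9, 0.9, -3.5]
grip_width: 0.0273
```

>>> arm_command(
  deltas=[
    [5.5,0,0,0,0],
    [5.5,0,0,0,0],
    [5.5,0,0,-3,0],
    [5,0,0,-3,0],
    [4,3,3,0,0],
    [4,4,2,0,0],
    [4,0,0,0,0],
  ],
)

```text
time_s: 25.15
position: [0.4844, 0.2992, 0.1901]
eef_rot: [0.96, 2.964, 0.206]
ft_force: [-0.9, -0.1, 0.9]
grip_width: 0.0401
```

```bash
python3 - <<'E'
from h import *
print(R.from_rotvec(sense()["eef_rot"]).as_matrix()[:,2].round(3))
plan([.5052,.2175,.147],143.8)
for n in ["top","scene"]: comps(capture(n),.145,.19)
E
```

```text
[ 0.059  0.119 -0.991]
t 25.15 at [0.4823 0.2948 0.2267] xdir 144.19 turn 0.39 d_cm [-6.6  -5.87  7.11] F [-0.9 -0.1  0.9] w 0.0401 q7 0.44
[345 191   9   9] 48 mean [0.5348 0.1263 0.1636] zhi 0.172 col [99. 87. 77.]
[340 199   9   8] 46 mean [0.5192 0.1376 0.1636] zhi 0.171 col [140.  60.  54.]
[317 158   8  15] 107 mean [0.5693 0.2427 0.1611] zhi 0.175 col [34. 33. 31.]
[298 172  11  16] 163 mean [0.5053 0.2169 0.16  ] zhi 0.17 col [40. 57. 78.]
[330 187   4  16] 61 mean [0.5181 0.1358 0.1601] zhi 0.171 col [142.  51.  37.]
[340 187   4  16] 61 mean [0.5337 0.124  0.161 ] zhi 0.17 col [89. 77. 65.]
[283 188  10  20] 148 mean [0.4375 0.1681 0.1688] zhi 0.186 col [33. 32. 32.]
```

>>> arm_command(
  deltas=[
    [4,0,0,0,-8.5],
    [4,0,0,0,-8.5],
    [4,0,0,0,-8.5],
    [4,0,0,0,-8.5],
    [4,0,0,0,-8.5],
    [4,0,0,0,-8.5],
    [4,0,0,0,-8.5],
    [4,0,0,0,-8.5],
    [4,0,0,0,-8.5],
    [4,0,0,0,-8.5],
    [4,0,0,0,-5],
  ],
)

```text
time_s: 26.35
position: [0.4954, 0.268, 0.1858]
eef_rot: [-1.397, 2.7, 0.093]
ft_force: [0.6, -0.1, -0.1]
grip_width: 0.0393
```

```bash
python3 - <<'E'
from h import *
plan([.439,.1705,.205],-126.2)
c=capture("top");comps(c,.145,.19)
E
```

```text
t 26.35 at [0.4932 0.2643 0.2225] xdir -125.32 turn 0.88 d_cm [10.9  -1.18  0.47] F [ 0.6 -0.1 -0.1] w 0.0393 q7 2.05
[345 191   9   9] 49 mean [0.5348 0.1263 0.163 ] zhi 0.171 col [95. 85. 75.]
[340 199   9   8] 44 mean [0.5191 0.1377 0.1642] zhi 0.172 col [138.  59.  55.]
```

>>> arm_command(
  deltas=[
    [4,3.7,-0.4,0,0.8],
    [4,3.7,-0.4,0,0],
    [4,3.5,-0.4,0,0],
    [4,0,0,0,0],
  ],
)

```text
time_s: 26.8
position: [0.4415, 0.1644, 0.1709]
eef_rot: [-1.36, 2.722, 0.092]
ft_force: [0.7, 0.5, 0.1]
grip_width: 0.0398
```

```bash
python3 - <<'E'
from h import *
plan([.439,.1705,.146],-126.2)
c=capture("scene");comps(c,.145,.19)
E
```

```text
t 26.8 at [0.4393 0.1608 0.2077] xdir -126.95 turn -0.75 d_cm [-0.06  0.54  6.22] F [0.7 0.5 0.1] w 0.0398 q7 2.15
[317 158   8  15] 90 mean [0.5697 0.2421 0.1598] zhi 0.174 col [34. 32. 31.]
[298 172  11  16] 93 mean [0.5016 0.2153 0.1563] zhi 0.17 col [34. 52. 74.]
[330 187   4  16] 60 mean [0.5186 0.1364 0.1598] zhi 0.17 col [167.  59.  42.]
[340 187   4  16] 62 mean [0.534  0.1244 0.1604] zhi 0.172 col [97. 86. 74.]
[283 188  10  20] 147 mean [0.4376 0.168  0.169 ] zhi 0.185 col [32. 31. 30.]
```

>>> arm_command(
  deltas=[
    [4,0,0.5,1.5,-0.7],
    [4,0,0,1.6,0],
    [4,0,0,1.6,0],
    [4,0,0,1.2,0],
    [2.7,0,0,0,0],
    [2.7,0,0,0,0],
  ],
)

```text
time_s: 27.45
position: [0.4488, 0.1774, 0.1143]
eef_rot: [-1.361, 2.708, 0.093]
ft_force: [-0.4, 0.8, 0.9]
grip_width: 0.0266
```

```bash
python3 - <<'E'
from h import *
print(R.from_rotvec(sense()["eef_rot"]).as_matrix().round(3))
arc([.5183,.2785],.136,.146)
c=capture("scene");comps(c,.125,.18)
cv2.imwrite("pics/v10.png",cv2.resize(c["img"][130:230,240:360,::-1],None,fx=6,fy=6,interpolation=2))
E
```

```text
[[-0.592 -0.803  0.07 ]
 [-0.796  0.597  0.103]
 [-0.125  0.005 -0.992]]
angle -124.5 r 0.1273
t 27.45 at [0.4462 0.1735 0.1511] xdir -126.66 turn -2.18 d_cm [ 0.92 -0.    0.39] F [-0.4  0.8  0.9] w 0.0266 q7 2.17
[276 167  80  51] 1998 mean [0.5205 0.1703 0.1353] zhi 0.18 col [158. 134. 107.]
[304 172   7   6] 31 mean [0.5221 0.2282 0.161 ] zhi 0.169 col [57. 60. 64.]
[287 175   9   5] 38 mean [0.5139 0.2761 0.1329] zhi 0.139 col [117. 109. 103.]
```

View pics/v10.png

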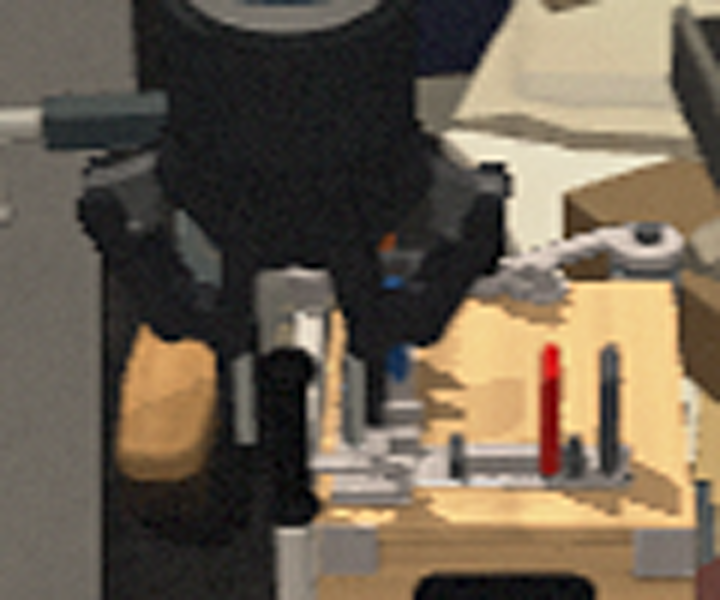

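>>> arm_command(
  deltas=[
    [2.7,0.9,0,0.2,-2],
    [2.7,0,1.2,0,5],
    [2.7,0,1.2,0,5],
    [2.7,0,1.2,0,5],
    [2.7,0,1.2,0,5],
    [2.7,0,1.2,0,5],
  ],
)

```text
time_s: 28.1
position: [0.4076, 0.2129, 0.1182]
eef_rot: [-0.761, 2.934, 0.126]
ft_force: [1.2, -2.1, -1.2]
grip_width: 0.0271
```

```bash
python3 - <<'E'
from h import *
arc([.5183,.2785],.136,.148)
c=capture("scene");comps(c,.15,.19)
E
```

```text
angle -148.5 r 0.1334
t 28.1 at [0.4045 0.2089 0.1549] xdir -151.12 turn -2.57 d_cm [ 0.35 -0.03  0.65] F [ 1.2 -2.1 -1.2] w 0.0271 q7 1.6
[317 158   8  12] 90 mean [0.5694 0.2428 0.1636] zhi 0.175 col [36. 34. 33.]
[298 172  11  14] 144 mean [0.5057 0.2174 0.1619] zhi 0.17 col [44. 62. 83.]
[248 181  29  23] 324 mean [0.4001 0.2022 0.174 ] zhi 0.19 col [44. 43. 41.]
[330 187   4  14] 52 mean [0.5187 0.1366 0.162 ] zhi 0.171 col [171.  60.  44.]
[340 187   4  14] 54 mean [0.5341 0.1246 0.1626] zhi 0.17 col [98. 87. 75.]
```

>>> arm_command(
  deltas=[
    [2.7,0.3,1.2,0.5,3],
    [2.7,0,1.3,0.2,5.5],
    [2.7,0,1.3,0.1,5.5],
    [2.7,0,1.3,0,5.5],
    [2.7,0,1.3,0,5.5],
    [2.7,0,1.3,0,5.5],
    [2.7,0,1.3,0,5.5],
  ],
)

```text
time_s: 28.85
position: [0.3868, 0.289, 0.1187]
eef_rot: [0.223, 3.05, 0.156]
ft_force: [0.4, -1.0, -0.5]
grip_width: 0.0271
```

```bash
python3 - <<'E'
from h import *
arc([.5183,.2785],.136,.148)
c=capture("scene");comps(c,.15,.19)
E
```

```text
angle 177.1 r 0.1348
t 28.85 at [0.3836 0.2854 0.1554] xdir 171.41 turn -5.64 d_cm [ 0.18 -0.07  0.72] F [ 0.4 -1.  -0.5] w 0.0271 q7 0.73
[317 158   8  13] 91 mean [0.5693 0.2427 0.1635] zhi 0.175 col [34. 33. 31.]
[225 169  18  22] 177 mean [0.3765 0.2708 0.1729] zhi 0.189 col [48. 47. 45.]
[297 172  11  14] 139 mean [0.5041 0.2174 0.1625] zhi 0.17 col [45. 62. 84.]
[330 187   4  14] 52 mean [0.5177 0.1356 0.1629] zhi 0.171 col [175.  65.  48.]
[340 187   4  14] 45 mean [0.533  0.1242 0.1635] zhi 0.17 col [99. 88. 76.]
```

>>> arm_command(
  deltas=[
    [2.7,0.2,1.2,0.5,1],
    [2.7,0,1.3,0.2,4],
    [2.7,0,1.3,0.1,5.5],
    [2.7,0,1.3,0,5.5],
    [2.7,0,1.3,0,5.5],
    [2.7,0,0,0,0],
  ],
)

```text
time_s: 29.5
position: [0.4053, 0.3539, 0.1212]
eef_rot: [0.79, 2.971, 0.182]
ft_force: [-1.2, -0.4, 1.3]
grip_width: 0.0267
```

```bash
cat > g.py <<'E'
from h import *
arc([.5183,.2785],.136,.148)
for n in ["scene","top"]:
    c=capture(n); X=grid(c); print(n); comps(c,.15,.19)
    # post/gate below fingers: points near the radius between 0.02 and .136 from hinge, z .06-.12, outside the carrier front
    d=X[...,:2]-np.array([.5183,.2785]); r=np.linalg.norm(d,axis=-1); dk=todock(d.reshape(-1,2).T).T.reshape(d.shape)
    m=(X[...,2]>.03)&(X[...,2]<.125)&(r>.03)&(r<.14)&(dk[...,0]<-.02)&(abs(dk[...,1])<.1)
    a=np.degrees(np.arctan2(d[m][:,1],d[m][:,0])); 
    if m.sum()>5: print(m.sum(),"gate angles deg (0 shut)",np.percentile((233.8-a)%360,[5,25,50,75,95]).round(1))
E
python3 g.py
```

```text
angle 148.3 r 0.1367
t 29.5 at [0.4019 0.3503 0.1579] xdir 150.12 turn 1.8 d_cm [-0.05 -0.13  0.98] F [-1.2 -0.4  1.3] w 0.0267 q7 0.28
scene
[221 153  12  22] 139 mean [0.3922 0.3301 0.1738] zhi 0.189 col [53. 52. 50.]
[317 158   8  13] 87 mean [0.5696 0.2429 0.1636] zhi 0.175 col [35. 34. 32.]
[297 172  11  14] 140 mean [0.504  0.2172 0.1624] zhi 0.17 col [44. 62. 84.]
[330 187   4  14] 51 mean [0.5179 0.1359 0.163 ] zhi 0.171 col [174.  65.  47.]
[340 187   4  14] 46 mean [0.5332 0.1243 0.163 ] zhi 0.17 col [99. 88. 75.]
1746 gate angles deg (0 shut) [79.7 81.2 82.2 83.4 86.1]
top
[292 177   8   9] 58 mean [0.5689 0.2432 0.169 ] zhi 0.176 col [66. 63. 61.]
[345 192   9   8] 43 mean [0.534  0.1267 0.1649] zhi 0.172 col [125. 113. 101.]
[340 199   9   8] 43 mean [0.5184 0.1381 0.1651] zhi 0.171 col [201.  79.  70.]
[300 203   8  10] 41 mean [0.5103 0.2268 0.1654] zhi 0.171 col [118. 106.  96.]
[307 207   8  10] 40 mean [0.4995 0.2115 0.1654] zhi 0.172 col [ 80.  98. 130.]
783 gate angles deg (0 shut) [ 77.5  79.4 115.4 136.5 148.9]
```

>>> arm_command(
  deltas=[
    [2.7,0,0.9,0.6,3],
    [2.7,0,1.1,0.4,4],
    [2.7,0,1.0,0.2,4],
    [2.7,0,0.5,0,2],
    [2.7,0,0,0,0],
  ],
)

```text
time_s: 30.1
position: [0.4246, 0.3762, 0.1131]
eef_rot: [1.125, 2.877, 0.182]
ft_force: [-1.2, -0.4, -0.4]
grip_width: 0.0268
```

```bash
python3 g.py
```

```text
angle 135.8 r 0.1352
t 30.1 at [0.4214 0.3728 0.1498] xdir 137.28 turn 1.5 d_cm [ 0.08 -0.02  0.17] F [-1.2 -0.4 -0.4] w 0.0268 q7 0.06
scene
[223 146  16  24] 190 mean [0.4164 0.36   0.1695] zhi 0.19 col [46. 45. 44.]
[317 158   8  12] 89 mean [0.5696 0.2433 0.1634] zhi 0.174 col [34. 32. 31.]
[297 172  11  14] 144 mean [0.5037 0.217  0.1623] zhi 0.171 col [45. 63. 85.]
[330 187   4  14] 51 mean [0.518  0.1361 0.1628] zhi 0.17 col [174.  64.  46.]
[340 187   4  15] 47 mean [0.533  0.1241 0.1629] zhi 0.17 col [97. 86. 75.]
1692 gate angles deg (0 shut) [91.7 93.4 94.5 95.5 98.1]
top
[292 177   8   9] 60 mean [0.569  0.2432 0.1686] zhi 0.176 col [68. 64. 62.]
[345 192   9   8] 42 mean [0.5341 0.1267 0.165 ] zhi 0.171 col [127. 114. 102.]
[340 199   9   8] 42 mean [0.5186 0.1381 0.1655] zhi 0.171 col [202.  79.  70.]
[300 203   8  10] 41 mean [0.5102 0.2268 0.1656] zhi 0.173 col [118. 107.  96.]
[307 207   8  10] 38 mean [0.4996 0.2116 0.1653] zhi 0.172 col [ 81. 100. 132.]
807 gate angles deg (0 shut) [ 89.8  91.9 112.1 136.  148.8]
```

```bash
python3 - <<'E'
from h import *
c=capture("scene"); cv2.imwrite("pics/v11.png",cv2.resize(c["img"][110:290,200:410,::-1],None,fx=3.3,fy=3.3,interpolation=2))
for k in ["jar_orange_lid","ribbon_bobbin","felt_brush"]: find(k,c)
E
```

```text
jar_orange_lid 0.55 [280.4, 160.3, 22.7, 19.9] 181 med [0.6019 0.401  0.0705] lo [0.5777 0.3764 0.0546] hi [0.6253 0.42   0.0729]
ribbon_bobbin 0.76 [331.5, 297.1, 31.8, 36.0] 918 med [ 0.4342 -0.0257  0.0248] lo [ 4.122e-01 -4.700e-02  3.000e-04] hi [0.4636 0.0058 0.0276]
felt_brush None
```

View pics/v11.png

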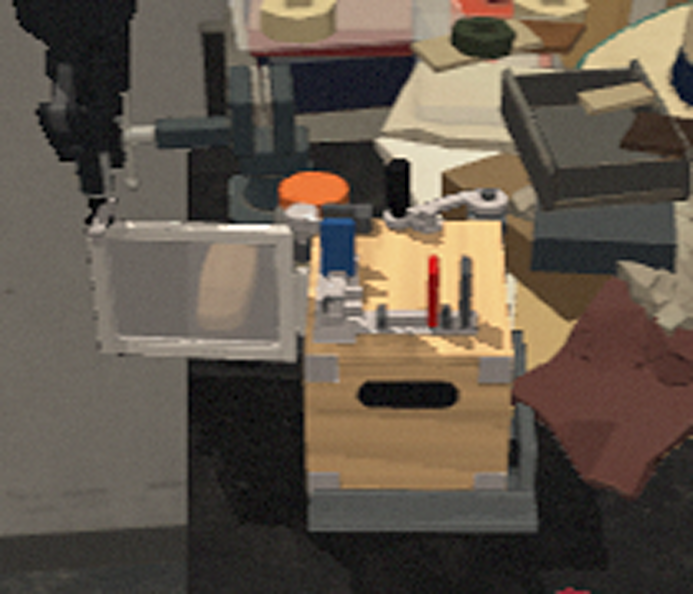

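```bash
python3 - <<'E'
from bench import *
print(finish_job(), sense()["time_s"])
E
```

```text
the job is handed in; nothing more can be done
the job is handed in; nothing more can be done
```

I carried out all the steps in the order asked and handed the job in at about 30 s. The gripper is holding the gate open at an estimated 95° (about 1.66 rad).

**Last checks**
- **Carrier:** it moved about 30 mm and stopped firmly at about 19 N. After the squeezes and the gate swing it sits 1–2 mm back towards the robot. I took that as play against the hook and did not correct it.
- **Hook:** I swung it in until it stopped, and three pushes of 12–15 N moved it no further. The cameras measured only about 0.87 rad of swing, against the 0.95 you gave. I took the difference as measurement error or the hook not starting at exactly 0.
- **Catches:** the red catch closed to 27.2 mm over the outer faces and the blue to 27.3 mm; 33 mm or less was needed.
- **Gate:** the camera puts it at about 94.5° and the gripper position at about 95°. The fingers stand either side of the post without clamping it; the spring holds the gate against one of them.
- **Jar, bobbin and brush:** the bobbin did not move. I read the jar as unmoved, though its partly hidden outline reads a few mm differently. The network missed the brush behind the gate panel; in the picture it shows through the panel, apparently untouched.

**What went wrong on the way**
- **Gripper offset:** the real fingertips are about 37 mm short of the reported tool point. Because of that, the first push probably pressed on the blue catch's post instead of the front rail, and my first try at the hook missed the knob. I corrected for the offset and pushed again at the rail.
- **Tool tilt:** the tool leaned by up to about 8° after the pushes and I left it that way.

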